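Load the board tester

TASK

Move any old boards still lying in the tester's bays to the grey tray, lying flat. Then load every 100 mm long power board from the mat into the tester, one to a bay: flat on the bay floor, slid under the yellow lip fully home against the rear rail, and home against the bay's brass side stop; leave the shorter and longer look-alikes and the other things on the bench where they are. Only when all boards are home, throw the tester's lever fully over, away from the robot.

Things in the scene. Friction and masses are not known exactly. Their poses are not given: they have to be found in the camera images.
- board_1: The right size, 100 mm long, on the mat; 2 or 3 are present. Power board: green plate 60 mm wide (y), 10 mm thick; on its middle a black finned heat sink 44 (x) x 28 (y) mm, its top 40 mm above the underside, to grip across the 28 mm; end parts under 6 mm high; same either way round. Origin: centre of underside; x along its length, z up; about 0.2 kg.
- board_2: The right size, 100 mm long, on the mat; 2 or 3 are present. Power board: green plate 60 mm wide (y), 10 mm thick; on its middle a black finned heat sink 44 (x) x 28 (y) mm, its top 40 mm above the underside, to grip across the 28 mm; end parts under 6 mm high; same either way round. Origin: centre of underside; x along its length, z up; about 0.2 kg.
- board_3: The right size, 100 mm long, on the mat; 2 or 3 are present. Power board: green plate 60 mm wide (y), 10 mm thick; on its middle a black finned heat sink 44 (x) x 28 (y) mm, its top 40 mm above the underside, to grip across the 28 mm; end parts under 6 mm high; same either way round. Origin: centre of underside; x along its length, z up; about 0.2 kg.
- old_1: 80 mm long, left in a bay of the tester; 1 or 2 are present. Power board: green plate 60 mm wide (y), 10 mm thick; on its middle a black finned heat sink 44 (x) x 28 (y) mm, its top 40 mm above the underside, to grip across the 28 mm; end parts under 6 mm high; same either way round. Origin: centre of underside; x along its length, z up; about 0.2 kg.
- old_2: 80 mm long, left in a bay of the tester; 1 or 2 are present. Power board: green plate 60 mm wide (y), 10 mm thick; on its middle a black finned heat sink 44 (x) x 28 (y) mm, its top 40 mm above the underside, to grip across the 28 mm; end parts under 6 mm high; same either way round. Origin: centre of underside; x along its length, z up; about 0.2 kg.
- short_board: Look-alike, 80 mm long, on the mat; to be left alone. Power board: green plate 60 mm wide (y), 10 mm thick; on its middle a black finned heat sink 44 (x) x 28 (y) mm, its top 40 mm above the underside, to grip across the 28 mm; end parts under 6 mm high; same either way round. Origin: centre of underside; x along its length, z up; about 0.2 kg.
- long_board: Look-alike, 120 mm long, on the mat; to be left alone. Power board: green plate 60 mm wide (y), 10 mm thick; on its middle a black finned heat sink 44 (x) x 28 (y) mm, its top 40 mm above the underside, to grip across the 28 mm; end parts under 6 mm high; same either way round. Origin: centre of underside; x along its length, z up; about 0.2 kg.
- tester: Board tester fixed to the bench: blue base plate 15 mm thick, x -75 to +75 mm, y -172 to +128 mm from its origin (on the underside, z up), with three bays side by side along y and a tab towards the robot that carries the lever. Each bay has a brass side stop on its -y side: 9 mm high, 10 mm thick, x -50 to +50 mm. 22 mm of play from a homed board to the back of the next bay's stop.
- lip (a point): Middle of the free lower edge of the yellow lip, at (+49, -30, +28) mm in the tester's frame. The lip tops a steel rail that runs along y behind all bays (rail face at x = +55 mm, looking to -x) and overhangs the bays by 6 mm, its underside 13 mm and top 17 mm above the base plate's top: a board lying flat slides under it.
- bay1 (a point): Where the origin of a 100 mm board lies when it is fully home in bay 1: flat on the top of the base plate, its end against the rail, its long side against the bay's side stop. At (+5, -125, +15) mm in the tester's frame; axes as the tester's.
- bay2 (a point): Where the origin of a 100 mm board lies when it is fully home in bay 2: flat on the top of the base plate, its end against the rail, its long side against the bay's side stop. At (+5, -33, +15) mm in the tester's frame; axes as the tester's.
- bay3 (a point): Where the origin of a 100 mm board lies when it is fully home in bay 3: flat on the top of the base plate, its end against the rail, its long side against the bay's side stop. At (+5, 59, +15) mm in the tester's frame; axes as the tester's.
- lever (a joint): The tester's lever, pivoted 112 mm to -x and 45 mm to +y of the tester's origin, turning about the tester's y axis: on a grey block 70 x 50 x 25 mm: near 0 it leans towards the robot (-x), at 1.0 rad (its end stop) it is thrown right over, away from the robot (+x). It stays where it is left; a push of a few newtons at the tip moves it.
- lever_tip (a point): Centre of the lever's red ball tip, 26 mm across, 55 mm from the pivot, which is 37 mm above the base plate's underside; moves with the lever, in an arc in the tester's x-z plane.
- tray_in (a point): Centre of the inner floor of the fixed grey tray: inside 122 (x) x 162 (y) mm, walls 4 mm thick reaching 18 mm above this floor; x and y along the tray's short and long sides.
- multimeter: Orange multimeter 150 x 75 x 32 mm, bystander; origin at the centre of its underside.
- spool: Red spool 60 mm across, 42 mm high, bystander; origin at the centre of its underside.
- screwdriver: Screwdriver lying on the bench, bystander; origin at its underside.
Things that resemble listed ones, but are neither listed nor needed, are in the scene too. Leave any pink or purple look-alike of the board_3 alone.

How it is judged (in metres and radians):
On the way, in this order (a step that is already met when the one before it is completed fails the run):
1. Old boards in the tray and every 100 mm board home in a bay, lever not yet thrown (((x of board_1 in the frame of bay1 between -0.003 and 0.003 m and y of board_1 in the frame of bay1 between -0.003 and 0.003 m and z of board_1 in the frame of bay1 between -0.0025 and 0.0025 m and angle between the x axis of board_1 and the x axis of bay1, either way round below 0.035 rad and angle between board_1's own z axis and vertical below 0.035 rad and linear speed of board_1 below 0.02 m/s) or (x of board_1 in the frame of bay2 between -0.003 and 0.003 m and y of board_1 in the frame of bay2 between -0.003 and 0.003 m and z of board_1 in the frame of bay2 between -0.0025 and 0.0025 m and angle between the x axis of board_1 and the x axis of bay2, either way round below 0.035 rad and angle between board_1's own z axis and vertical below 0.035 rad and linear speed of board_1 below 0.02 m/s) or (x of board_1 in the frame of bay3 between -0.003 and 0.003 m and y of board_1 in the frame of bay3 between -0.003 and 0.003 m and z of board_1 in the frame of bay3 between -0.0025 and 0.0025 m and angle between the x axis of board_1 and the x axis of bay3, either way round below 0.035 rad and angle between board_1's own z axis and vertical below 0.035 rad and linear speed of board_1 below 0.02 m/s)) and ((x of board_2 in the frame of bay1 between -0.003 and 0.003 m and y of board_2 in the frame of bay1 between -0.003 and 0.003 m and z of board_2 in the frame of bay1 between -0.0025 and 0.0025 m and angle between the x axis of board_2 and the x axis of bay1, either way round below 0.035 rad and angle between board_2's own z axis and vertical below 0.035 rad and linear speed of board_2 below 0.02 m/s) or (x of board_2 in the frame of bay2 between -0.003 and 0.003 m and y of board_2 in the frame of bay2 between -0.003 and 0.003 m and z of board_2 in the frame of bay2 between -0.0025 and 0.0025 m and angle between the x axis of board_2 and the x axis of bay2, either way round below 0.035 rad and angle between board_2's own z axis and vertical below 0.035 rad and linear speed of board_2 below 0.02 m/s) or (x of board_2 in the frame of bay3 between -0.003 and 0.003 m and y of board_2 in the frame of bay3 between -0.003 and 0.003 m and z of board_2 in the frame of bay3 between -0.0025 and 0.0025 m and angle between the x axis of board_2 and the x axis of bay3, either way round below 0.035 rad and angle between board_2's own z axis and vertical below 0.035 rad and linear speed of board_2 below 0.02 m/s)) and ((x of board_3 in the frame of bay1 between -0.003 and 0.003 m and y of board_3 in the frame of bay1 between -0.003 and 0.003 m and z of board_3 in the frame of bay1 between -0.0025 and 0.0025 m and angle between the x axis of board_3 and the x axis of bay1, either way round below 0.035 rad and angle between board_3's own z axis and vertical below 0.035 rad and linear speed of board_3 below 0.02 m/s) or (x of board_3 in the frame of bay2 between -0.003 and 0.003 m and y of board_3 in the frame of bay2 between -0.003 and 0.003 m and z of board_3 in the frame of bay2 between -0.0025 and 0.0025 m and angle between the x axis of board_3 and the x axis of bay2, either way round below 0.035 rad and angle between board_3's own z axis and vertical below 0.035 rad and linear speed of board_3 below 0.02 m/s) or (x of board_3 in the frame of bay3 between -0.003 and 0.003 m and y of board_3 in the frame of bay3 between -0.003 and 0.003 m and z of board_3 in the frame of bay3 between -0.0025 and 0.0025 m and angle between the x axis of board_3 and the x axis of bay3, either way round below 0.035 rad and angle between board_3's own z axis and vertical below 0.035 rad and linear speed of board_3 below 0.02 m/s)) and x of old_1 in the frame of tray_in between -0.06 and 0.06 m and y of old_1 in the frame of tray_in between -0.08 and 0.08 m and z of old_1 in the frame of tray_in between -0.003 and 0.012 m and angle between each of old_1, old_2's own z axis and vertical below 0.2 rad and linear speed of each of old_1, old_2 below 0.02 m/s and x of old_2 in the frame of tray_in between -0.06 and 0.06 m and y of old_2 in the frame of tray_in between -0.08 and 0.08 m and z of old_2 in the frame of tray_in between -0.003 and 0.012 m), for 0.2 s.
2. Lever thrown over (value of joint lever above 0.85 rad), for 0.2 s.
At the end, for the whole second after the job is handed in: Each 100 mm board rests flat in a bay within 3 mm of its home place along and across, within 2.5 mm in height and 2 degrees in turn and tilt; the old boards lie flat in the tray (within about 11 degrees); the lever is past 0.85 rad; the two look-alikes have moved less than 50 mm (all of step 1 and distance of each of short_board, long_board from where it was at the start of the episode below 0.05 m and value of joint lever above 0.85 rad); the robot touches nothing.
It fails at once if A look-alike board is moved 50 mm or more (distance of any of short_board, long_board from where it was at the start of the episode above 0.05 m).
It fails at once if A bystander object is moved 50 mm or more (distance of any of multimeter, spool, screwdriver from where it was at the start of the episode above 0.05 m).
Of board_1, board_2, board_3 only 2 to 3 are there at a start; the rules pass over those that are not, and their reading is None.
Of old_1, old_2 only 1 to 2 are there at a start; the rules pass over those that are not, and their reading is None.
At some moment in a run one of board_1, board_2, board_3, old_1, old_2 may be knocked a few centimetres aside while the robot is not near it.
It also fails if it takes over 210 s, if anything falls off the work surface, if the arm or the gripper's body presses on something with over 40 N, if the wrist force passes 120 N, or if a joint passes its speed limit or range.

ROBOT

A 6-joint arm with a two-finger parallel gripper is mounted at the origin on the work surface. World frame = base frame: x ahead of the robot, y to its left, z up, the work surface at z = 0. Lengths are in mm, angles in rad, forces in N, time in s.
With the tool pointing down it reaches from about 250 to 725 mm from the base axis. Payload 9.7 kg.
Tool frame: the origin (TCP) lies at the very end of the fingers, on their centre line; the grasp point (between the pads) lies ctrl.pinch_z behind it (ctrl.pinch_z is the distance from the TCP to the grasp point, in mm); z points along the fingers, y is the direction in which the jaws open and shut (so a half turn about z gives the same grasp; the last joint's range is limited). The gripper opens to 85 mm and grips with 20 to 120 N. Pads are 22 mm wide; open, the fingers measure 114 mm over their backs; the gripper's body (76 mm by 85 mm) begins 54 mm behind the grasp point. The pads swing forward as they close: fully open they stand 13 mm farther back than shut.
Start: joints at [-1.312, 0.087, 0.176, 1.66, 0, 1.571], TCP at [140.754, -531.682, 231.284] pointing down, gripper open.
Joint ranges: [-3.13, 3.13], [-0.85, 1.81], [-1.15, 1.24], [-2.2, 2.28], [-1.44, 1.52], [-3.14, 3.14]. Speed limits (rad/s): [2.22, 2.22, 2.57, 3.14, 3.14, 3.14].

INTERFACE

Orientations are given as [roll, pitch, yaw] about the fixed x, y, z axes, in that order (R = Rz(yaw) Ry(pitch) Rx(roll)).
In Python, from cell import get_obs, camera, camera_model, workorder, ctrl gives the robot as it stands.
- The arm moves only by the shell command python3 -m pendant 'ROWS' [FORCE]. ROWS is JSON, a list that holds one entry, the list of rows, each a list of 7 numbers: the opening, from 0 (shut) to 1 (fully open), then the shift along the tool's x, y, z in cm, then the turn, a rotation vector about the tool's x, y, z in rad. In form: [[[grip, tx, ty, tz, rx, ry, rz], ...]]. A call has 1 to 5 rows; each row shifts and turns the commanded pose from where the row before left it, along the tool's axes as they then stand; what a row does not reach is not made up. A row lasts 1/12 s, in which the tool goes at most 41.7 mm and 7.16 degrees, less where a joint would pass 70% of its speed; a pose out of reach is approached as far as the arm can. A call with a gripper value outside its range is refused whole. The fingers move at their own pace and stop on an object; FORCE is the grip in N (left out, the last holds). Time passes only in rows, so rows that do not move let the fingers close. It gives the time, the measured TCP pose, the force and the opening at its end, in the units of the state.
- get_obs(): the state, without advancing time (a new reading comes with each control period).
- camera(name): name is "scene" or "side" or "wrist"; returns the picture (400x640x3 uint8, red, green, blue); there is no depth.
- camera_model(name): a dict with "fx", "fy", "cx", "cy" (pixels), "origin" and "rotation" of the camera in the world. Camera axes: x right, y down, z forward; pixel columns grow to the right and rows downward; lengths in mm; the calibration is good to about 2 mm. A picture is of the moment at which its call begins: read the wrist's pose just before it. camera_model takes no time and is no camera call; for the wrist camera it gives the pose at the moment of the call.
- workorder.finish_job(): hands the job in, once; it reports no verdict.
The state is a dict: "time_s": time; "q": joint angles; "qvel": joint speeds; "joint_torque": joint torques, N m; "tcp_pos": TCP position; "ee_rot": TCP orientation; "force": force on the tool from outside, world axes, zero at the start; "torque": the same for the moment, N m; "opening": finger opening in mm.
Only numpy, scipy, OpenCV 4.12 (cv2) and the standard library are available. Lean on these libraries where they do the work, as an engineer would, in place of code of your own. Each camera call takes 0.05 s, during which the arm holds its last target. There are 200 camera calls.

## Working session

There is one attempt and no reset: what is moved stays moved. The work goes in short steps, Python scripts to look and compute and a shell command to move; the robot and the scene stay as the last step left them, time stands still between calls to the robot, and variables do not carry over. Pictures are saved under pics/ and viewed, about 12 in all and at most 16, crops included, and the job is handed in when it is done.

```bash
ls; mkdir -p pics
python3 - <<'E'
from cell import *
import cv2
for n in ("scene","side","wrist"):
    m=camera_model(n); print(n,m)
    cv2.imwrite(f"pics/{n}0.png",cv2.cvtColor(camera(n),cv2.COLOR_RGB2BGR))
print(get_obs(), ctrl.pinch_z)
E
```

```text
pics
scene {'fx': 475.3795325170489, 'fy': 475.3795325170489, 'cx': 319.2608751521783, 'cy': 204.21919815872772, 'origin': array([1358.28919684, -576.11410175, 1292.73587274]), 'rotation': array([-2.45660632, -0.0078962 ,  1.07092662])}
side {'fx': 396.11655061767675, 'fy': 396.11655061767675, 'cx': 327.39693109610386, 'cy': 206.17423166371827, 'origin': array([  443.06723245, -1264.85590534,   724.06112129]), 'rotation': array([-2.07609038,  0.02341773, -0.07319368])}
wrist {'fx': 338.35778718352014, 'fy': 338.35778718352014, 'cx': 323.00542596105475, 'cy': 197.66135427796598, 'origin': array([ 213.75472116, -512.70152106,  373.58580666]), 'rotation': array([ 2.84254068e+00,  2.76387131e-05, -1.31141194e+00])}
{'time_s': 0.15, 'q': array([-1.31198718e+00,  8.73707252e-02,  1.75281811e-01,  1.65979477e+00,
       -3.88181879e-05,  1.57078418e+00]), 'qvel': array([ 0.00019996, -0.00097902,  0.00356185,  0.00059968,  0.00137048,
        0.00196092]), 'joint_torque': array([-2.99152765e-03, -5.20762610e+01,  4.65044904e+01,  1.38842009e-02,
        9.42141725e-06,  2.11518636e-05]), 'tcp_pos': array([ 140.7039759 , -531.50939288,  230.70796752]), 'ee_rot': array([-3.14050530e+00,  3.88049537e-05,  2.58821338e-01]), 'force': array([ 0.50331845, -0.17239102,  0.78902725]), 'torque': array([-0.01434384, -0.02212291, -0.0176846 ]), 'opening': 85.47497723006435} 18.700000000000003
```

View pics/scene0.png

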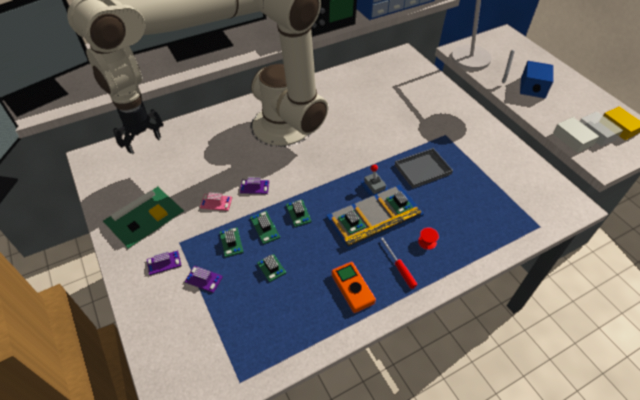

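The scene camera shows four green boards on the mat at (230,240), (264,226), (298,212) and (271,266). There are old boards in two bays, (350,218) and (398,200), and the middle bay is empty. I'll enlarge the picture and write helpers.

```bash
cat > h.py <<'E'
from cell import get_obs, camera, camera_model, ctrl
import numpy as np, cv2
from scipy.spatial.transform import Rotation as R
def pix2w(m,uv,z):
    uv=np.atleast_2d(uv).astype(float)
    d=np.c_[(uv[:,0]-m["cx"])/m["fx"],(uv[:,1]-m["cy"])/m["fy"],np.ones(len(uv))]
    d=d@R.from_euler("xyz",m["rotation"]).as_matrix().T
    o=np.array(m["origin"]); return o+d*((z-o[2])/d[:,2])[:,None]
def w2pix(m,p):
    c=(np.atleast_2d(p)-m["origin"])@R.from_euler("xyz",m["rotation"]).as_matrix()
    return np.c_[m["fx"]*c[:,0]/c[:,2]+m["cx"],m["fy"]*c[:,1]/c[:,2]+m["cy"]]
def topdown(m,img,x0,x1,y0,y1,z,s):
    "orthophoto at height z, s px/mm; image right=+y... col=(y-y0)*s, row=(x1-x)*s flipped so left=+y"
    W=int((y1-y0)*s);H=int((x1-x0)*s)
    src=np.float32(w2pix(m,[[x1,y1,z],[x1,y0,z],[x0,y0,z],[x0,y1,z]]))
    M=cv2.getPerspectiveTransform(src,np.float32([[0,0],[W,0],[W,H],[0,H]]))
    return cv2.warpPerspective(img,M,(W,H),flags=cv2.INTER_CUBIC)
def save(n,img): cv2.imwrite(f"pics/{n}.png",cv2.cvtColor(img,cv2.COLOR_RGB2BGR))
def pose():
    o=get_obs(); print("t",round(o["time_s"],2),"tcp",o["tcp_pos"].round(1),"rpy",o["ee_rot"].round(4),"f",o["force"].round(1),"op",round(o["opening"],1)); return o
def rows(dst,yaw):
    "shift in tool axes (cm) and turn (rad, tool z) from the current pose to dst, tool pointing down"
    o=pose(); Rm=R.from_euler("xyz",o["ee_rot"])
    t=R.from_euler("xyz",[np.pi,0,yaw]); 
    r=(Rm.inv()*t).as_rotvec()
    print("shift cm",(Rm.inv().apply(np.array(dst)-o["tcp_pos"])/10).round(2),"rot",r.round(3))
E
python3 - <<'E'
from h import *
m=camera_model("scene"); im=cv2.cvtColor(cv2.imread("pics/scene0.png"),cv2.COLOR_BGR2RGB)
names={"A":(230,240),"B":(264,226),"C":(298,212),"D":(271,266),"o1":(350,218),"o2":(398,200),"lev":(375,168),"tray":(423,168),"spool":(429,238)}
for k,v in names.items(): print(k,pix2w(m,v,15)[0].round(0))
save("top0",topdown(m,im,220,640,-460,340,10,1.0))
E
```

```text
A [ 441. -396.   15.]
B [ 442. -275.   15.]
C [ 443. -148.   15.]
D [ 595. -320.   15.]
o1 [549.  -4.  15.]
o2 [561. 185.  15.]
lev [393. 198.  15.]
tray [477. 355.  15.]
spool [744. 182.  15.]
```

View pics/top0.png

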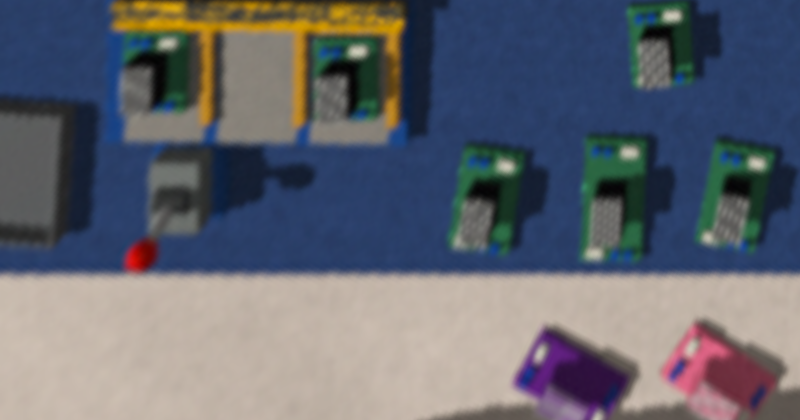

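Measured lengths in the rectified view: (487,198) about 100 mm, (615,200) about 120 mm, (737,195) about 100 mm, (660,45) about 80 mm. So the boards at columns 487 and 737 are the ones to load, and the pink and purple ones stay. I'll confirm this with a wrist picture from above the mat.

```bash
P="python3 -m pendant"
$P '[[[1,3.25,-1.6,0,0,0,0],[1,3.25,-1.6,0,0,0,0],[1,3.25,-1.6,0,0,0,0],[1,3.25,-1.6,0,0,0,0],[1,3.25,-1.6,0,0,0,0]]]'
$P '[[[1,3.25,-1.6,0,0,0,0],[1,3.25,-1.6,0,0,0,0],[1,3.25,-1.6,0,0,0,0],[1,3.25,-1.6,0,0,0,0],[1,3.25,-1.6,0,0,0,0]]]'
$P '[[[1,3.25,-1.6,0,0,0,0],[1,0,0,0,0,0,0.0865],[1,0,0,0,0,0,0.0865],[1,0,0,0,0,0,0.0865],[1,0,0,0,0,0,0]]]'
$P '[[[1,0,0,0,0,0,0],[1,0,0,0,0,0,0]]]'
python3 - <<'E'
from h import *
m=camera_model("wrist"); im=camera("wrist"); pose(); print(m)
np.save("m1.npy",m,allow_pickle=True); save("w1",im)
save("top1",topdown(m,im,340,540,-460,-80,10,2))
E
```

```text
time_s: 0.57
tcp_pos: [278.2, -411.5, 231.1]
ee_rot: [-3.141, 0.0, 0.258]
force: [0.3, -0.8, 0.2]
opening: 85.2
time_s: 0.98
tcp_pos: [415.0, -292.3, 231.2]
ee_rot: [-3.142, 0.0, 0.259]
force: [0.4, -0.8, -1.3]
opening: 85.6
time_s: 1.4
tcp_pos: [441.5, -269.7, 231.0]
ee_rot: [-3.141, 0.001, -0.004]
force: [-0.7, 0.0, 0.5]
opening: 85.8
time_s: 1.57
tcp_pos: [441.2, -270.1, 231.2]
ee_rot: [-3.141, 0.0, 0.002]
force: [-0.3, 0.2, 0.5]
opening: 85.2
t 1.62 tcp [ 441.2 -270.2  231.2] rpy [-3.1415e+00  1.0000e-04  1.2000e-03] f [ 0. -1.  0.] op 85.0
{'fx': 338.35778718352014, 'fy': 338.35778718352014, 'cx': 323.00542596105475, 'cy': 197.66135427796598, 'origin': array([ 516.72052511, -270.33563815,  374.09912637]), 'rotation': array([ 2.84265381e+00, -9.26322979e-04, -1.56839022e+00])}
```

View pics/top1.png

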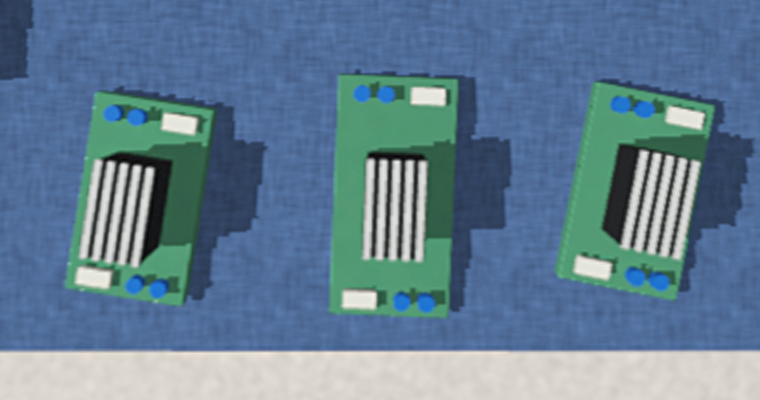

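The enlarged view confirms it: left (141,199) is 98.6 mm, right (636,190) is 98.6 mm, and middle (398,195) is 119 mm. The left and right boards are targets; the middle one is the long look-alike. Next I'll look at the tester.

```bash
P="python3 -m pendant"
$P '[[[1,0.6,-3.6,0,0,0,0],[1,0.6,-3.6,0,0,0,0],[1,0.6,-3.6,0,0,0,0],[1,0.6,-3.6,0,0,0,0],[1,0.6,-3.6,0,0,0,0]]]' >/dev/null
$P '[[[1,0.6,-3.6,0,0,0,0],[1,0.6,-3.6,0,0,0,0],[1,0.6,-3.6,0,0,0,0],[1,0.6,-3.6,0,0,0,0],[1,0.6,-3.6,0,0,0,0]]]' >/dev/null
$P '[[[1,0,0,0,0,0,0],[1,0,0,0,0,0,0],[1,0,0,0,0,0,0]]]'
python3 - <<'E'
from h import *
m=camera_model("wrist"); im=camera("wrist"); pose()
save("w2",im)
save("top2",topdown(m,im,390,650,-90,270,25,2.2))
save("top2b",topdown(m,im,370,590,230,480,4,2))
E
```

```text
time_s: 2.7
tcp_pos: [501.5, 42.2, 232.3]
ee_rot: [-3.106, 0.001, 0.066]
force: [0.2, 0.0, -0.0]
opening: 85.6
t 2.75 tcp [501.4  42.  232.4] rpy [-3.1064e+00  5.0000e-04  6.5200e-02] f [ 0.7 -0.9 -0.3] op 85.7
```

View pics/top2.png

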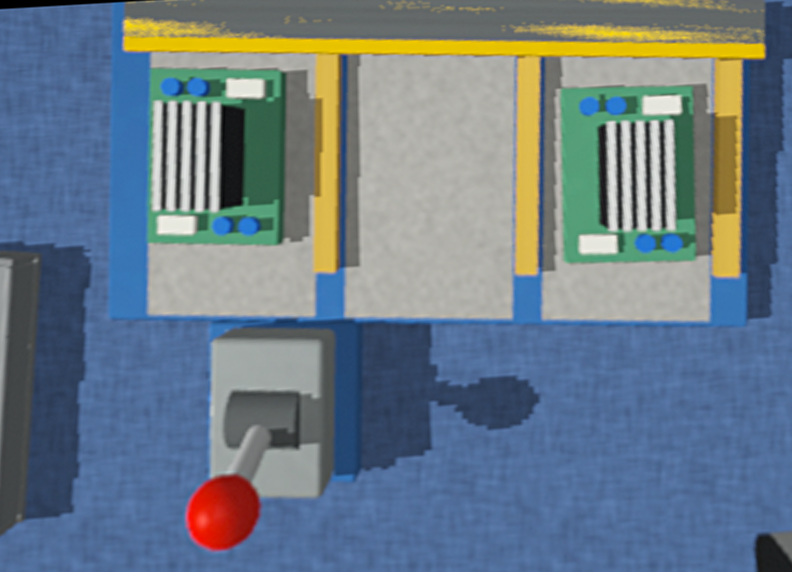

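View pics/w2.png

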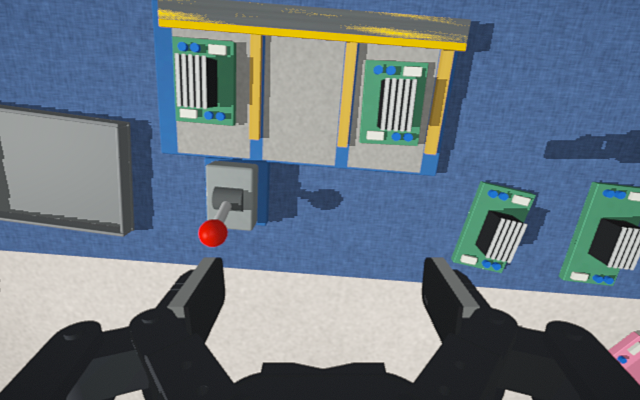

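The tester picture shows an 80 mm old board in bay 3 at (217,156) and another in bay 1 at (628,175), with bay 2 empty. That puts the tester origin at about (576, 98) with yaw near 0. The tool tilted slightly because a joint speed limit clipped the rows, so I'll move slower and correct it.

```bash
python3 -c "
from h import *
rows([571,-15,150],0.015)"
```

```text
t 2.75 tcp [501.4  42.  232.4] rpy [-3.1064e+00  5.0000e-04  6.5200e-02] f [ 0.7 -0.9 -0.3] op 85.7
shift cm [6.57 6.43 8.01] rot [-0.035  0.001  0.05 ]
```

```bash
P="python3 -m pendant"
$P '[[[1,0,0,0,-0.035,0,0.05],[1,2.3,1.93,0.5,0,0,0],[1,2.3,1.93,0.5,0,0,0],[1,2.3,1.93,0.5,0,0,0],[1,0,0,2,0,0,0]]]' >/dev/null
$P '[[[1,0,0,2.5,0,0,0],[1,0,0,2.5,0,0,0],[1,0,0,0,0,0,0],[1,0,0,0,0,0,0],[1,0,0,0,0,0,0]]]' 
python3 -c "
from h import *
rows([571,-15,28],0.015)
m=camera_model('wrist'); im=camera('wrist'); save('w3',im)"
```

```text
time_s: 3.58
tcp_pos: [573.8, -30.1, 148.1]
ee_rot: [-3.128, -0.0, 0.041]
force: [0.0, 0.2, 1.1]
opening: 85.5
t 3.58 tcp [573.8 -30.1 148.1] rpy [-3.1279 -0.      0.0406] f [0.  0.2 1.1] op 85.5
shift cm [-0.22 -1.35 12.03] rot [-0.014  0.     0.026]
```

View pics/w3.png

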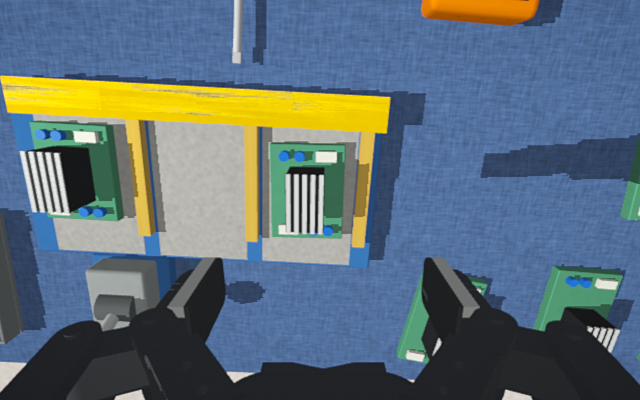

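The heat sink top in bay 1 is centred at about (306,203). I'll convert that to a position.

```bash
python3 -c "
from h import *
m=camera_model('wrist')
print(pix2w(m,[(287,172),(324,174),(325,234),(287,233),(306,203)],55).round(1))
print('board',pix2w(m,[(271,143),(344,144),(342,238),(271,237)],25).round(1))
print('lip',pix2w(m,[(25,114),(387,133)],28).round(1))
print('stop tops', pix2w(m,[(138,121),(150,235),(257,129),(259,243),(372,137),(363,248)],24).round(1))
o2=[(37,123),(108,126),(119,221),(50,218)]
print(pix2w(m,o2,25).round(1))"
```

```text
[[594.9  -2.5  55. ]
 [594.6 -29.   55. ]
 [548.2 -31.8  55. ]
 [547.7  -3.   55. ]
 [572.2 -16.7  55. ]]
board [[610.7  13.7  25. ]
 [612.5 -43.7  25. ]
 [532.4 -46.8  25. ]
 [530.4  14.   25. ]]
lip [[625.2 201.7  28. ]
 [622.7 -76.   28. ]]
stop tops [[623.2 117.5  24. ]
 [526.9 118.6  24. ]
 [621.   24.7  24. ]
 [523.8  24.5  24. ]
 [618.7 -65.3  24. ]
 [523.4 -65.6  24. ]]
[[618.4 196.4  25. ]
 [618.5 140.9  25. ]
 [539.1 143.1  25. ]
 [539.1 201.7  25. ]]
```

```bash
P="python3 -m pendant"
$P '[[[1,-0.2,-1.4,1.5,-0.014,0,0.015],[1,0,0,2.5,0,0,0],[1,0,0,2.5,0,0,0],[1,0,0,2,0,0,0],[1,0,0,0,0,0,0]]]' 
$P '[[[1,0,0,0,0,0,0],[1,0,0,0,0,0,0]]]' 
python3 -c "
from h import *
rows([572,-16,28],0.025)"
```

```text
time_s: 4.05
tcp_pos: [569.6, -15.0, 59.3]
ee_rot: [-3.141, 0.005, 0.027]
force: [-0.8, 0.2, -0.5]
opening: 85.1
time_s: 4.22
tcp_pos: [572.0, -15.2, 64.1]
ee_rot: [-3.142, -0.001, 0.027]
force: [0.2, 0.3, -0.2]
opening: 85.1
t 4.22 tcp [572.  -15.2  64.1] rpy [-3.1416e+00 -1.4000e-03  2.6600e-02] f [ 0.2  0.3 -0.2] op 85.1
shift cm [-0.01  0.08  3.61] rot [-0.    -0.001  0.002]
```

```bash
P="python3 -m pendant"
$P '[[[1,0,0.08,1.2,0,0,0],[1,0,0,1.2,0,0,0],[1,0,0,1.2,0,0,0],[1,0,0,0,0,0,0],[0,0,0,0,0,0,0]]]' 60
$P '[[[0,0,0,0,0,0,0],[0,0,0,0,0,0,0],[0,0,0,0,0,0,0],[0,0,0,0,0,0,0],[0,0,0,0,0,0,0]]]'
$P '[[[0,0,0,-2,0,0,0],[0,0,0,-2.5,0,0,0],[0,0,0,-2.5,0,0,0],[0,0,0,-2.5,0,0,0],[0,0,0,0,0,0,0]]]'
python3 -c "
from h import *
rows([470,355,130],0)"
```

```text
time_s: 4.63
tcp_pos: [570.0, -15.9, 24.4]
ee_rot: [-3.141, 0.004, 0.027]
force: [0.2, -0.6, 0.4]
opening: 75.6
time_s: 5.05
tcp_pos: [571.3, -15.9, 26.3]
ee_rot: [-3.141, 0.0, 0.027]
force: [0.7, -0.4, 4.5]
opening: 27.1
time_s: 5.47
tcp_pos: [572.9, -15.9, 125.9]
ee_rot: [3.141, -0.005, 0.027]
force: [1.1, -0.5, -0.7]
opening: 27.2
t 5.47 tcp [572.9 -15.9 125.9] rpy [ 3.1415 -0.0052  0.0268] f [ 1.1 -0.5 -0.7] op 27.2
shift cm [ -9.29 -37.35  -0.46] rot [ 0.    -0.005  0.027]
```

```bash
P="python3 -m pendant"
$P '[[[0,-0.5,-1,-1.5,0,0,0],[0,-0.95,-2.1,-1,0,0,0],[0,-0.95,-2.1,-1,0,0,0],[0,-0.95,-2.1,-1,0,0,0],[0,-0.95,-2.1,0,0,0,0]]]' >/dev/null
$P '[[[0,-0.95,-2.1,0,0,0,0],[0,-0.95,-2.1,0,0,0,0],[0,-0.95,-2.1,0,0,0,0],[0,-0.95,-2.1,0,0,0,0],[0,-0.95,-2.1,0,0,0,0]]]' >/dev/null
$P '[[[0,-0.95,-2.1,0,0,0,0],[0,-0.95,-2.1,0,0,0,0],[0,-0.95,-2.1,0,0,0,0],[0,-0.95,-2.1,0,0,0,0],[0,-0.95,-2.1,0,0,0,0]]]' >/dev/null
$P '[[[0,0,0,0,0,0,0],[0,0,0,0,0,0,0],[0,0,0,0,0,0,0]]]'
python3 -c "
from h import *
rows([470,355,130],0)
m=camera_model('wrist'); im=camera('wrist'); save('w4',im)"
```

```text
time_s: 6.97
tcp_pos: [420.5, 127.8, 179.3]
ee_rot: [-3.034, 0.002, 0.226]
force: [0.2, -0.1, -1.3]
opening: 27.4
t 6.97 tcp [420.5 127.8 179.3] rpy [-3.0336e+00  1.8000e-03  2.2550e-01] f [ 0.2 -0.1 -1.3] op 27.4
shift cm [  9.91 -20.38   7.15] rot [-0.107  0.014  0.225]
```

View pics/w4.png

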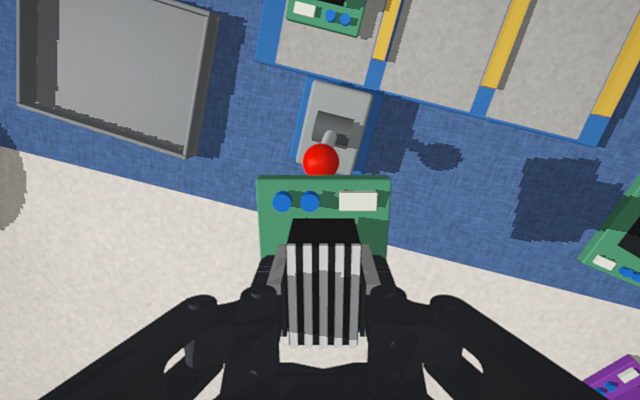

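The tray's rim corners are at about (17,103), (187,158) and (217,13), and the red ball is at (321,161). I'll compute the tray pose and check the joints.

```bash
python3 -c "
from h import *
m=camera_model('wrist')
print(pix2w(m,[(17,103),(187,158),(217,14)],20).round(1))
print('ball',pix2w(m,(321,161),72).round(1))
print(get_obs()['q'].round(3))
rows([430,315,180],0)"
```

```text
[[416.  444.   20. ]
 [404.2 273.6  20. ]
 [531.5 260.6  20. ]]
ball [[443.8 145.9  72. ]]
[ 0.225 -0.19  -0.194  1.57   0.108  3.141]
t 7.02 tcp [420.6 127.7 179.2] rpy [-3.0336e+00  2.2000e-03  2.2530e-01] f [-0.5 -0.7 -2.4] op 27.1
shift cm [  5.1  -17.95   1.85] rot [-0.107  0.014  0.225]
```

Joint 6 sits at its limit, which is what clipped the moves: with yaw 0, y > 0 is out of range. I'll turn the gripper half round (yaw π) and work that way from here.

```bash
P="python3 -m pendant"; A='[[[0,0,0,0,0,0,-0.12],[0,0,0,0,0,0,-0.12],[0,0,0,0,0,0,-0.12],[0,0,0,0,0,0,-0.12],[0,0,0,0,0,0,-0.12]]]'
$P '[[[0,0,0,0,0,0,-0.12],[0,0,0,0,0,0,-0.12],[0,0,0,0,0,0,-0.12],[0,0,0,0,0,0,-0.12],[0,0,0,0,0,0,-0.12]]]' >/dev/null
$P '[[[0,0,0,0,0,0,-0.12],[0,0,0,0,0,0,-0.12],[0,0,0,0,0,0,-0.12],[0,0,0,0,0,0,-0.12],[0,0,0,0,0,0,-0.12]]]' >/dev/null
$P '[[[0,0,0,0,0,0,-0.12],[0,0,0,0,0,0,-0.12],[0,0,0,0,0,0,-0.12],[0,0,0,0,0,0,-0.12],[0,0,0,0,0,0,-0.12]]]' >/dev/null
$P '[[[0,0,0,0,0,0,-0.12],[0,0,0,0,0,0,-0.12],[0,0,0,0,0,0,-0.12],[0,0,0,0,0,0,-0.12],[0,0,0,0,0,0,-0.12]]]' >/dev/null
$P '[[[0,0,0,0,0,0,-0.12],[0,0,0,0,0,0,-0.12],[0,0,0,0,0,0,-0.12],[0,0,0,0,0,0,-0.12],[0,0,0,0,0,0,0]]]' 
python3 -c "
from h import *
rows([430,315,180],np.pi);print(get_obs()['q'].round(3))"
```

```text
time_s: 9.1
tcp_pos: [420.7, 127.6, 179.0]
ee_rot: [3.038, -0.03, 3.112]
force: [0.1, -0.4, -1.2]
opening: 27.2
t 9.1 tcp [420.7 127.6 179. ] rpy [ 3.0377 -0.03    3.1118] f [ 0.1 -0.4 -1.2] op 27.2
shift cm [-0.37 18.67  1.84] rot [ 0.104 -0.028 -0.031]
[ 0.224 -0.19  -0.194  1.57   0.108  0.256]
```

```bash
P="python3 -m pendant"
$P '[[[0,0,0,0,0.052,-0.014,0.027],[0,0,0,0,0.052,-0.014,0.027],[0,-0.28,2.24,0,0,0,0],[0,-0.28,2.24,0,0,0,0],[0,-0.28,2.24,0,0,0,0]]]' >/dev/null
$P '[[[0,-0.28,2.24,0,0,0,0],[0,-0.28,2.24,0,0,0,0],[0,-0.28,2.24,0,0,0,0],[0,-0.28,2.24,0,0,0,0],[0,-0.28,2.24,0,0,0,0]]]' >/dev/null
$P '[[[0,-0.28,2.24,0,0,0,0],[0,-0.28,2.24,0,0,0,0],[0,-0.28,2.24,0,0,0,0],[0,-0.28,2.24,0,0,0,0],[0,0,0,0,0,0,0]]]' >/dev/null
$P '[[[0,0,0,0,0,0,0],[0,0,0,0,0,0,0]]]'
python3 -c "
from h import *
rows([477,393,20],np.pi-.085);print(get_obs()['q'].round(3))
save('w5',camera('wrist'))"
```

```text
time_s: 10.52
tcp_pos: [478.0, 392.2, 178.3]
ee_rot: [-3.14, -0.006, 3.049]
force: [-0.3, -0.3, -1.7]
opening: 27.1
t 10.52 tcp [478.  392.2 178.3] rpy [-3.1397 -0.0057  3.0491] f [-0.3 -0.3 -1.7] op 27.1
shift cm [ 0.02  0.1  15.83] rot [-0.002 -0.006 -0.008]
[0.686 0.246 0.253 1.584 0.003 0.778]
```

View pics/w5.png

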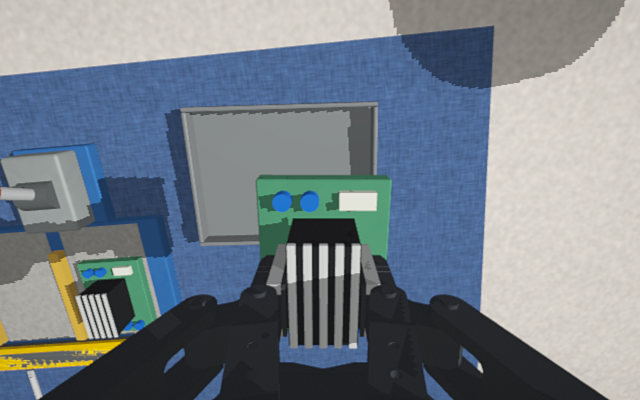

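The tray's rim corners in this view are (181,108), (378,102) and (203,245), and the held board is above its left half. I'll recompute the tray centre.

```bash
python3 -c "
from h import *
m=camera_model('wrist')
p=pix2w(m,[(181,108),(378,102),(203,245)],21).round(1);print(p, 'centre',(p[1]+p[2])/2, np.linalg.norm(p[1]-p[0]),np.linalg.norm(p[2]-p[0]))"
```

```text
[[403.5 275.2  21. ]
 [414.1 444.3  21. ]
 [532.2 269.   21. ]] centre [473.15 356.65  21.  ] 169.43190372536102 128.84925300520766
```

```bash
P="python3 -m pendant"
$P '[[[0,0.2,0.4,1.5,0,0,-0.02],[0,0,0,2.5,0,0,0],[0,0,0,2.5,0,0,0],[0,0,0,2.5,0,0,0],[0,0,0,2.5,0,0,0]]]' >/dev/null
$P '[[[0,0,0,2,0,0,0],[0,0,0,1.8,0,0,0],[0,0,0,0,0,0,0],[0,0,0,0,0,0,0],[0,0,0,0,0,0,0]]]' 
$P '[[[0,0,0,0.15,0,0,0],[0,0,0,0,0,0,0],[0,0,0,0.15,0,0,0],[0,0,0,0,0,0,0],[0,0,0,0,0,0,0]]]'
```

```text
time_s: 11.4
tcp_pos: [476.1, 396.6, 27.5]
ee_rot: [3.141, -0.004, 3.071]
force: [0.3, 0.4, -1.4]
opening: 27.0
time_s: 11.82
tcp_pos: [475.5, 396.7, 23.0]
ee_rot: [-3.141, -0.005, 3.072]
force: [-0.5, -0.2, -2.3]
opening: 27.3
```

```bash
P="python3 -m pendant"
$P '[[[0,0,0,0.3,0,0,0],[0,0,0,0.2,0,0,0],[0,0,0,0,0,0,0],[0,0,0,0,0,0,0]]]' 
$P '[[[0,0,0,0.1,0,0,0],[0,0,0,0,0,0,0],[0,0,0,0.1,0,0,0],[0,0,0,0,0,0,0],[0,0,0,0,0,0,0]]]'
```

```text
time_s: 12.15
tcp_pos: [475.3, 396.5, 17.5]
ee_rot: [-3.14, -0.005, 3.072]
force: [1.1, 1.0, -1.3]
opening: 27.3
time_s: 12.57
tcp_pos: [475.4, 396.6, 15.8]
ee_rot: [-3.141, -0.005, 3.072]
force: [-0.0, 1.2, -2.6]
opening: 27.1
```

```bash
P="python3 -m pendant"
$P '[[[0,0,0,0.1,0,0,0],[0,0,0,0,0,0,0],[0,0,0,0,0,0,0],[0,0,0,0.1,0,0,0],[0,0,0,0,0,0,0]]]' 
$P '[[[0.5,0,0,0,0,0,0],[0.5,0,0,0,0,0,0],[0.5,0,0,0,0,0,0],[0.5,0,0,0,0,0,0],[0.5,0,0,-1.5,0,0,0]]]' 
$P '[[[0.5,0,0,-2.5,0,0,0],[0.5,0,0,-2.5,0,0,0],[0.5,0,0,-2.5,0,0,0],[0.5,0,0,-2,0,0,0],[1,0,0,0,0,0,0]]]' 
python3 -c "
from h import *
rows([579,171,130],np.pi-.01)"
```

```text
time_s: 12.98
tcp_pos: [475.4, 396.7, 15.4]
ee_rot: [-3.141, -0.004, 3.072]
force: [-6.1, -3.3, 11.3]
opening: 26.9
time_s: 13.4
tcp_pos: [474.3, 395.5, 25.8]
ee_rot: [-3.137, -0.008, 3.072]
force: [-0.4, -0.3, -0.6]
opening: 42.7
time_s: 13.82
tcp_pos: [477.5, 397.8, 128.6]
ee_rot: [3.138, -0.0, 3.072]
force: [0.6, 0.2, 0.3]
opening: 53.1
t 13.82 tcp [477.5 397.8 128.6] rpy [ 3.1381e+00 -4.0000e-04  3.0716e+00] f [0.6 0.2 0.3] op 53.1
shift cm [-11.71 -21.92  -0.22] rot [ 0.004 -0.    -0.06 ]
```

```bash
P="python3 -m pendant"
$P '[[[1,0,0,0,0.004,0,-0.045],[1,-0.98,-2.04,0,0,0,0],[1,-0.98,-2.04,0,0,0,0],[1,-0.98,-2.04,0,0,0,0],[1,-0.98,-2.04,0,0,0,0]]]' >/dev/null
$P '[[[1,-0.98,-2.04,0,0,0,0],[1,-0.98,-2.04,0,0,0,0],[1,-0.98,-2.04,0,0,0,0],[1,-0.98,-2.04,0,0,0,0],[1,-0.98,-2.04,0,0,0,0]]]' >/dev/null
$P '[[[1,-0.98,-2.04,0,0,0,0],[1,-0.98,-2.04,0,0,0,0],[1,0,0,0,0,0,0],[1,0,0,0,0,0,0],[1,0,0,0,0,0,0]]]' 
python3 -c "
from h import *
rows([579,171,28],np.pi-.02)
m=camera_model('wrist'); im=camera('wrist');save('w6',im)"
```

```text
time_s: 15.07
tcp_pos: [578.0, 169.9, 123.8]
ee_rot: [-3.137, -0.006, 3.116]
force: [1.1, 0.1, 0.6]
opening: 85.5
t 15.07 tcp [578.  169.9 123.8] rpy [-3.137  -0.0058  3.1164] f [1.1 0.1 0.6] op 85.5
shift cm [-0.15  0.16  9.58] rot [-0.005 -0.006 -0.005]
```

View pics/w6.png

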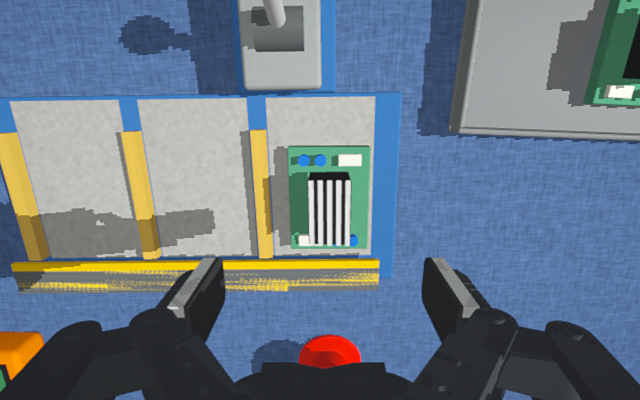

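Bays 1 and 2 are empty, the first old board is in the tray (upper right), and the remaining old board's heat sink is at (329,212). I'll measure the tester and pick this board up.

```bash
P="python3 -m pendant"
python3 -c "
from h import *
m=camera_model('wrist')
print(pix2w(m,[(309,180),(348,181),(350,244),(309,243)],55).round(1))
print('lip',pix2w(m,[(13,262),(379,261)],28).round(1))
print('stops -x ends',pix2w(m,[(122,132),(142,130),(250,130),(268,130)],24).round(1))
"
$P '[[[1,-0.15,0.16,2.4,-0.005,-0.006,-0.005],[1,0,0,2.4,0,0,0],[1,0,0,2.4,0,0,0],[1,0,0,2.4,0,0,0],[1,0,0,0,0,0,0]]]' 60
$P '[[[0,0,0,0,0,0,0],[0,0,0,0,0,0,0],[0,0,0,0,0,0,0],[0,0,0,0,0,0,0],[0,0,0,0,0,0,0]]]'
$P '[[[0,0,0,0,0,0,0],[0,0,0,-2,0,0,0],[0,0,0,-2.5,0,0,0],[0,0,0,-2.5,0,0,0],[0,0,0,-2.5,0,0,0]]]'
python3 -c "
from h import *
rows([471,316,130],np.pi-.055)"
```

```text
[[555.9 161.   55. ]
 [557.1 186.1  55. ]
 [601.5 187.4  55. ]
 [600.2 159.4  55. ]]
lip [[623.8 -76.4  28. ]
 [628.9 211.9  28. ]]
stops -x ends [[525.4  27.4  24. ]
 [524.3  41.9  24. ]
 [526.1 118.7  24. ]
 [526.4 131.5  24. ]]
time_s: 15.53
tcp_pos: [576.6, 171.4, 23.2]
ee_rot: [-3.14, -0.006, 3.123]
force: [-0.4, -0.9, -0.3]
opening: 85.5
time_s: 15.95
tcp_pos: [580.6, 171.6, 30.1]
ee_rot: [3.14, 0.003, 3.122]
force: [0.0, -0.1, 3.0]
opening: 27.1
time_s: 16.37
tcp_pos: [579.4, 170.9, 124.5]
ee_rot: [3.141, 0.001, 3.121]
force: [0.2, -0.2, -1.2]
opening: 27.5
t 16.37 tcp [579.4 170.9 124.5] rpy [3.1414e+00 5.0000e-04 3.1214e+00] f [ 0.2 -0.2 -1.2] op 27.5
shift cm [11.13 14.29 -0.55] rot [0.    0.001 0.035]
```

```bash
P="python3 -m pendant"
$P '[[[0,0,0,-0.5,0,0,0.035],[0,1.66,1.99,0,0,0,0],[0,1.66,1.99,0,0,0,0],[0,1.66,1.99,0,0,0,0],[0,1.66,1.99,0,0,0,0]]]' >/dev/null
$P '[[[0,1.66,1.99,0,0,0,0],[0,1.66,1.99,0,0,0,0],[0,1.66,1.99,0,0,0,0],[0,0,0,0,0,0,0],[0,0,0,0,0,0,0]]]' 
python3 -c "
from h import *
rows([471,316,22],np.pi-.055)
save('w7',camera('wrist'))"
```

```text
time_s: 17.2
tcp_pos: [470.5, 317.5, 128.5]
ee_rot: [3.141, 0.001, 3.089]
force: [-0.1, -0.3, -2.4]
opening: 26.6
t 17.2 tcp [470.5 317.5 128.5] rpy [3.1412e+00 1.0000e-03 3.0888e+00] f [-0.1 -0.3 -2.4] op 26.6
shift cm [-0.04 -0.15 10.65] rot [0.    0.001 0.002]
```

View pics/w7.png

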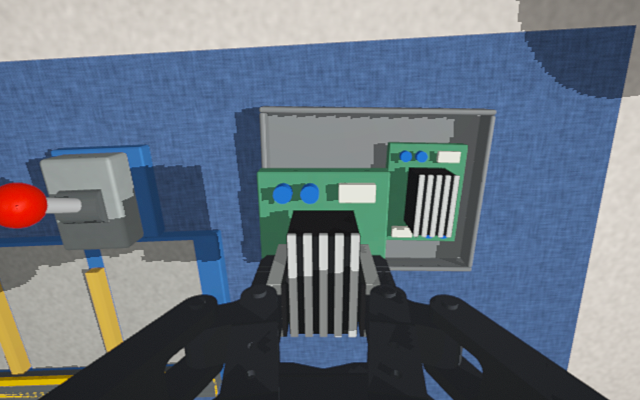

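The first old board lies flat in the tray at (428,192). I'll lower the second beside it.

```bash
P="python3 -m pendant"
$P '[[[0,0,-0.15,2.5,0,0,0],[0,0,0,2.5,0,0,0],[0,0,0,2.5,0,0,0],[0,0,0,2.5,0,0,0],[0,0,0,0.6,0,0,0]]]' >/dev/null
$P '[[[0,0,0,0,0,0,0],[0,0,0,0,0,0,0],[0,0,0,0.2,0,0,0],[0,0,0,0,0,0,0],[0,0,0,0,0,0,0]]]' 
$P '[[[0,0,0,0.1,0,0,0],[0,0,0,0,0,0,0],[0,0,0,0.1,0,0,0],[0,0,0,0,0,0,0],[0,0,0,0,0,0,0]]]'
```

```text
time_s: 18.08
tcp_pos: [471.6, 315.1, 20.8]
ee_rot: [3.141, 0.001, 3.086]
force: [0.1, 0.4, -1.6]
opening: 26.7
time_s: 18.5
tcp_pos: [471.2, 315.2, 19.0]
ee_rot: [3.141, 0.001, 3.087]
force: [-3.1, -2.6, 5.9]
opening: 26.9
```

```bash
P="python3 -m pendant"
$P '[[[0.5,0,0,0,0,0,0],[0.5,0,0,0,0,0,0],[0.5,0,0,0,0,0,0],[0.5,0,0,0,0,0,0],[0.5,0,0,-1.5,0,0,0]]]' >/dev/null
$P '[[[0.5,0,0,-2.5,0,0,0],[0.5,0,0,-2.5,0,0,0],[0.5,0,0,-3,0,0,0],[0.5,0,0,-2,0,0,0],[1,0,0,-2,0,0,0]]]' >/dev/null 
$P '[[[1,0,0,0,0,0,0.049],[1,0,0,0,0,0,0.049],[1,0,0,0,0,0,0]]]'
python3 -c "
from h import *
rows([440.5,-150.5,150],np.pi-.153)"
```

```text
time_s: 19.58
tcp_pos: [471.3, 315.2, 153.6]
ee_rot: [3.141, 0.001, 2.987]
force: [0.6, -0.5, -0.7]
opening: 85.2
t 19.58 tcp [471.3 315.2 153.6] rpy [3.1407e+00 1.3000e-03 2.9865e+00] f [ 0.6 -0.5 -0.7] op 85.2
shift cm [ -4.15 -46.49   0.32] rot [ 0.001  0.001 -0.002]
```

```bash
P="python3 -m pendant"
$P '[[[1,-0.277,-3.1,0,0,0,0],[1,-0.277,-3.1,0,0,0,0],[1,-0.277,-3.1,0,0,0,0],[1,-0.277,-3.1,0,0,0,0],[1,-0.277,-3.1,0,0,0,0]]]' >/dev/null
$P '[[[1,-0.277,-3.1,0,0,0,0],[1,-0.277,-3.1,0,0,0,0],[1,-0.277,-3.1,0,0,0,0],[1,-0.277,-3.1,0,0,0,0],[1,-0.277,-3.1,0,0,0,0]]]' >/dev/null
$P '[[[1,-0.277,-3.1,0,0,0,0],[1,-0.277,-3.1,0,0,0,0],[1,-0.277,-3.1,0,0,0,0],[1,-0.277,-3.1,0,0,0,0],[1,-0.277,-3.1,0,0,0,0]]]' >/dev/null
$P '[[[1,0,0,0,0,0,0],[1,0,0,0,0,0,0],[1,0,0,0,0,0,0]]]'
python3 -c "
from h import *
rows([440.5,-150.5,15],np.pi-.153)
m=camera_model('wrist'); im=camera('wrist');save('w8',im)
save('top8',topdown(m,im,370,510,-480,-60,10,1.8))"
```

```text
time_s: 21.08
tcp_pos: [441.2, -150.6, 152.8]
ee_rot: [3.141, 0.0, 2.989]
force: [0.8, 0.3, 0.3]
opening: 85.4
t 21.08 tcp [ 441.2 -150.6  152.8] rpy [3.1408e+00 2.0000e-04 2.9889e+00] f [0.8 0.3 0.3] op 85.4
shift cm [ 7.000e-02 -1.000e-02  1.378e+01] rot [0.001 0.    0.   ]
```

View pics/top8.png

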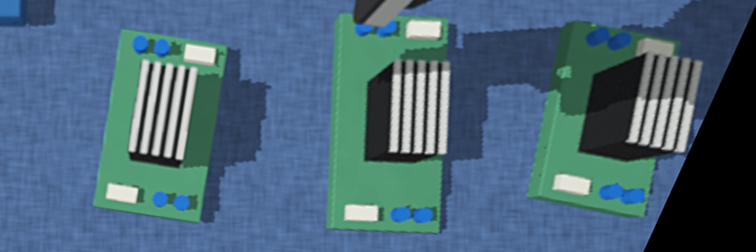

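The target board is at (161,126) in this crop, about 98 mm long, unmoved at (440,-150). Now I'll grasp it.

```bash
P="python3 -m pendant"
$P '[[[1,0.07,0,2.8,0,0,0],[1,0,0,2.8,0,0,0],[1,0,0,2.8,0,0,0],[1,0,0,2.8,0,0,0],[1,0,0,2.6,0,0,0]]]' 60
$P '[[[1,0,0,0,0,0,0],[1,0,0,0,0,0,0],[0,0,0,0,0,0,0],[0,0,0,0,0,0,0],[0,0,0,0,0,0,0]]]'
$P '[[[0,0,0,0,0,0,0],[0,0,0,0,0,0,0],[0,0,0,-2,0,0,0],[0,0,0,-2.5,0,0,0],[0,0,0,-2.5,0,0,0]]]'
$P '[[[0,0,0,-2.5,0,0,-0.05],[0,0,0,0,0,0,-0.09],[0,0,0,0,0,0,0],[0,0,0,0,0,0,0]]]'
python3 -c "
from h import *
rows([561,-21,115],np.pi-.012)"
```

```text
time_s: 21.55
tcp_pos: [440.7, -149.3, 13.6]
ee_rot: [3.141, 0.001, 2.991]
force: [0.1, 0.2, -0.4]
opening: 85.4
time_s: 21.97
tcp_pos: [441.9, -150.8, 16.9]
ee_rot: [-3.142, 0.003, 2.989]
force: [-0.5, 1.1, -0.1]
opening: 51.6
time_s: 22.38
tcp_pos: [440.0, -150.6, 85.6]
ee_rot: [3.141, -0.001, 2.988]
force: [0.3, 1.2, -1.7]
opening: 26.8
time_s: 22.72
tcp_pos: [440.5, -150.7, 109.8]
ee_rot: [3.141, 0.0, 3.126]
force: [0.2, 0.1, -2.7]
opening: 26.9
t 22.72 tcp [ 440.5 -150.7  109.8] rpy [3.1411e+00 4.0000e-04 3.1261e+00] f [ 0.2  0.1 -2.7] op 26.9
shift cm [-11.85  13.15  -0.51] rot [ 0.     0.    -0.003]
```

```bash
P="python3 -m pendant"
$P '[[[0,-1.97,2.19,0,0,0,0],[0,-1.97,2.19,0,0,0,0],[0,-1.97,2.19,0,0,0,0],[0,-1.97,2.19,0,0,0,0],[0,-1.97,2.19,0,0,0,0]]]' >/dev/null
$P '[[[0,-1.97,2.19,0,0,0,0],[0,0,0,2.5,0,0,0],[0,0,0,2.5,0,0,0],[0,0,0,0,0,0,0],[0,0,0,0,0,0,0]]]' 
python3 -c "
from h import *
rows([561,-21,34],np.pi-.012)
m=camera_model('wrist');save('w9',camera('wrist'))"
```

```text
time_s: 23.55
tcp_pos: [558.9, -20.8, 58.3]
ee_rot: [3.141, -0.004, 3.127]
force: [0.3, 0.1, -1.3]
opening: 26.6
t 23.55 tcp [558.9 -20.8  58.3] rpy [ 3.1412 -0.004   3.1269] f [ 0.3  0.1 -1.3] op 26.6
shift cm [-0.22 -0.02  2.43] rot [ 0.    -0.004 -0.003]
```

View pics/w9.png

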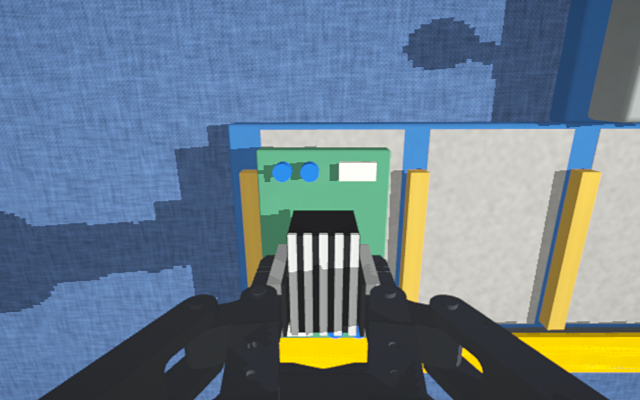

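The held board is over bay 1, with its left edge at column 257. The bay 1 stop is at (240–260,171) and the bay 2 stop at (408–429,171). I'll convert these.

```bash
python3 -c "
from h import *
m=camera_model('wrist')
print('stops',pix2w(m,[(240,171),(408,171),(429,171),(579,171),(600,171)],24).round(1))
print('held board',pix2w(m,[(257,150),(389,149)],51).round(1))"
```

```text
stops [[524.6 -65.8  24. ]
 [525.8  25.   24. ]
 [526.   36.4  24. ]
 [527.1 117.4  24. ]
 [527.3 128.8  24. ]]
held board [[509.1 -50.4  51. ]
 [509.4   9.   51. ]]
```

```bash
P="python3 -m pendant"
$P '[[[0,-0.2,0,1,0,0,0],[0,0,0,1.2,0,0,0],[0,0,0,0,0,0,0],[0,0,0,0,0,0,0]]]'
$P '[[[0,0,0,0.15,0,0,0],[0,0,0,0,0,0,0],[0,0,0,0,0,0,0]]]'
$P '[[[0,0,0,0.1,0,0,0],[0,0,0,0,0,0,0],[0,0,0,0,0,0,0]]]'
```

```text
time_s: 23.93
tcp_pos: [562.1, -21.0, 37.6]
ee_rot: [3.141, -0.0, 3.128]
force: [0.0, 0.3, -1.4]
opening: 26.8
time_s: 24.18
tcp_pos: [562.8, -20.9, 37.1]
ee_rot: [3.141, 0.001, 3.129]
force: [-0.2, -0.2, -2.1]
opening: 27.0
time_s: 24.43
tcp_pos: [562.7, -20.8, 35.8]
ee_rot: [3.141, 0.001, 3.129]
force: [0.6, -0.2, -2.0]
opening: 27.0
```

```bash
P="python3 -m pendant"
$P '[[[0,0,0,0.25,0,0,0],[0,0,0,0,0,0,0],[0,0,0,0,0,0,0]]]'
$P '[[[0,0,0,0.1,0,0,0],[0,0,0,0,0,0,0],[0,0,0,0,0,0,0]]]'
$P '[[[0,0,0,0.1,0,0,0],[0,0,0,0,0,0,0],[0,0,0,0,0,0,0]]]'
```

```text
time_s: 24.68
tcp_pos: [562.5, -20.8, 33.0]
ee_rot: [3.141, 0.0, 3.129]
force: [0.1, 0.2, -1.1]
opening: 26.9
time_s: 24.93
tcp_pos: [562.6, -20.8, 32.2]
ee_rot: [3.141, 0.001, 3.129]
force: [0.4, 1.1, -2.7]
opening: 26.7
time_s: 25.18
tcp_pos: [562.7, -20.8, 31.3]
ee_rot: [3.141, 0.001, 3.129]
force: [0.2, 0.2, -1.8]
opening: 26.8
```

```bash
P="python3 -m pendant"
$P '[[[0,0,0,0.1,0,0,0],[0,0,0,0,0,0,0],[0,0,0,0,0,0,0]]]'
$P '[[[0,0,0,0.05,0,0,0],[0,0,0,0,0,0,0],[0,0,0,0,0,0,0]]]'
```

```text
time_s: 25.43
tcp_pos: [562.8, -20.8, 31.3]
ee_rot: [3.141, 0.002, 3.129]
force: [-3.3, -0.1, 6.4]
opening: 26.9
time_s: 25.68
tcp_pos: [562.8, -20.9, 31.3]
ee_rot: [3.141, 0.002, 3.129]
force: [-4.7, 1.2, 10.3]
opening: 27.0
```

```bash
P="python3 -m pendant"
$P '[[[0,-0.5,0,-0.05,0,0,0],[0,-0.5,0,0,0,0,0],[0,-0.4,0,0,0,0,0],[0,0,0,0,0,0,0],[0,0,0,0,0,0,0]]]'
$P '[[[0,-0.2,0,0,0,0,0],[0,0,0,0,0,0,0],[0,0,0,0,0,0,0]]]'
$P '[[[0,-0.15,0,0,0,0,0],[0,0,0,0,0,0,0],[0,0,0,0,0,0,0]]]'
```

```text
time_s: 26.1
tcp_pos: [577.1, -21.0, 31.3]
ee_rot: [3.141, 0.002, 3.129]
force: [-3.3, -0.5, 7.7]
opening: 27.0
time_s: 26.35
tcp_pos: [578.5, -21.1, 31.3]
ee_rot: [3.141, 0.001, 3.129]
force: [-6.3, 0.5, 6.9]
opening: 27.0
time_s: 26.6
tcp_pos: [579.9, -21.1, 31.2]
ee_rot: [3.141, 0.001, 3.129]
force: [-6.9, -0.5, 8.9]
opening: 26.8
```

```bash
P="python3 -m pendant"
$P '[[[0,-0.15,0,0,0,0,0],[0,0,0,0,0,0,0],[0,0,0,0,0,0,0]]]'
$P '[[[0,-0.1,0,0,0,0,0],[0,0,0,0,0,0,0],[0,0,0,0,0,0,0]]]'
$P '[[[0,-0.1,0,0,0,0,0],[0,0,0,0,0,0,0],[0,0,0,0,0,0,0]]]'
```

```text
time_s: 26.85
tcp_pos: [580.6, -21.1, 31.3]
ee_rot: [3.141, -0.001, 3.129]
force: [-11.4, 0.7, 11.7]
opening: 27.1
time_s: 27.1
tcp_pos: [580.6, -21.1, 31.3]
ee_rot: [3.141, -0.003, 3.129]
force: [-16.2, -0.7, 16.7]
opening: 27.1
time_s: 27.35
tcp_pos: [580.6, -21.1, 31.3]
ee_rot: [3.141, -0.005, 3.129]
force: [-22.8, -0.2, 19.9]
opening: 27.1
```

The board has stopped against the rail at x = 580.6. Next I'll ease off and slide it to the side stop (-y).

```bash
P="python3 -m pendant"
$P '[[[0,0.1,-0.2,-0.05,0,0,0],[0,0,-0.2,0,0,0,0],[0,0,0,0,0,0,0],[0,0,0,0,0,0,0]]]'
$P '[[[0,0,-0.15,0,0,0,0],[0,0,0,0,0,0,0],[0,0,0,0,0,0,0]]]'
$P '[[[0,0,-0.15,0,0,0,0],[0,0,0,0,0,0,0],[0,0,0,0,0,0,0]]]'
```

```text
time_s: 27.68
tcp_pos: [580.6, -22.6, 31.4]
ee_rot: [3.136, -0.003, 3.131]
force: [-14.4, 13.2, 12.4]
opening: 27.0
time_s: 27.93
tcp_pos: [580.5, -23.6, 31.4]
ee_rot: [3.136, -0.003, 3.131]
force: [-15.5, 15.1, 12.5]
opening: 27.0
time_s: 28.18
tcp_pos: [580.5, -25.0, 31.5]
ee_rot: [3.135, -0.003, 3.132]
force: [-16.2, 16.1, 12.8]
opening: 27.1
```

```bash
P="python3 -m pendant"
$P '[[[0,0.05,-0.1,-0.05,0,0,0],[0,0,0,0,0,0,0],[0,0,0,0,0,0,0]]]'
$P '[[[0,0,-0.1,0,0,0,0],[0,0,0,0,0,0,0],[0,0,0,0,0,0,0]]]'
$P '[[[0,0,-0.1,0,0,0,0],[0,0,0,0,0,0,0],[0,0,0,0,0,0,0]]]'
```

```text
time_s: 28.43
tcp_pos: [580.6, -26.1, 31.6]
ee_rot: [3.136, -0.002, 3.131]
force: [-9.3, 16.5, 7.2]
opening: 26.7
time_s: 28.68
tcp_pos: [580.6, -26.2, 31.6]
ee_rot: [3.134, -0.002, 3.131]
force: [-10.9, 21.0, 8.9]
opening: 27.0
time_s: 28.93
tcp_pos: [580.6, -26.2, 31.7]
ee_rot: [3.132, -0.002, 3.132]
force: [-10.7, 26.3, 10.2]
opening: 27.1
```

```bash
P="python3 -m pendant"
$P '[[[0,0.05,0.2,-0.05,0,0,0],[0,0,0,0,0,0,0],[0,0,0,0,0,0,0]]]'
$P '[[[0.45,0,0,0,0,0,0],[0.45,0,0,0,0,0,0],[0.45,0,0,0,0,0,0],[0.45,0,0,0,0,0,0],[0.45,0,0,0,0,0,0]]]'
$P '[[[0.45,0,0,-2,0,0,0],[0.45,0,0,-2.5,0,0,0],[0.45,0,0,-2.5,0,0,0],[1,0,0,-2.5,0,0,0],[1,0,0,0,0,0,0]]]'
$P '[[[1,0,0,0,0,0,0],[1,0,0,0,0,0,0]]]'
python3 -c "
from h import *
rows([445,-398,150],np.pi-.2)
m=camera_model('wrist');im=camera('wrist');np.save('m10.npy',m,allow_pickle=True);save('w10',im);save('w10c',cv2.resize(im[60:320,180:500],None,fx=2.4,fy=2.2,interpolation=cv2.INTER_CUBIC))"
```

```text
time_s: 29.18
tcp_pos: [580.6, -26.1, 31.6]
ee_rot: [3.136, -0.001, 3.131]
force: [-5.8, 14.4, 3.3]
opening: 26.9
time_s: 29.6
tcp_pos: [581.7, -29.4, 31.8]
ee_rot: [3.141, 0.001, 3.128]
force: [0.0, 0.2, -0.4]
opening: 38.2
time_s: 30.02
tcp_pos: [583.5, -29.5, 132.3]
ee_rot: [-3.141, 0.008, 3.128]
force: [1.0, 0.1, -0.2]
opening: 61.1
time_s: 30.18
tcp_pos: [581.3, -29.3, 126.2]
ee_rot: [3.141, 0.0, 3.128]
force: [-0.4, 0.6, -0.7]
opening: 84.3
t 30.18 tcp [581.3 -29.3 126.2] rpy [3.1413e+00 4.0000e-04 3.1284e+00] f [-0.4  0.6 -0.7] op 84.3
shift cm [ 13.14 -37.05  -2.4 ] rot [0.    0.    0.187]
```

View pics/w10.png

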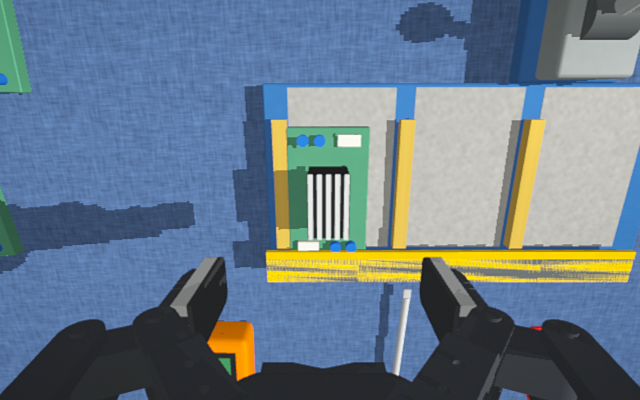

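The board sits flush with the stop (left edge column 288). Its near end is at row 127 and the stop's end at row 121. That is 13 pictures viewed so far. I'll check the numbers, then go to the second board (yaw π-0.2).

```bash
P="python3 -m pendant"; python3 -c "
from h import *
m=np.load('m10.npy',allow_pickle=True).item()
print('board near corners',pix2w(m,[(288,127),(368,127)],25).round(1),'stop',pix2w(m,[(273,121),(286,121),(400,120),(415,120)],24).round(1))"
$P '[[[1,0,0,-0.5,0,0,0.094],[1,0,0,-0.5,0,0,0.094],[1,0,0,-0.5,0,0,0],[1,0,0,0,0,0,0],[1,0,0,0,0,0,0]]]' >/dev/null
python3 -c "
from h import *
rows([445,-398,145],np.pi-.2)"
```

```text
board near corners [[529.1 -53.9  25. ]
 [529.8   2.8  25. ]] stop [[524.9 -64.5  24. ]
 [525.  -55.3  24. ]
 [525.3  25.5  24. ]
 [525.4  36.1  24. ]]
t 30.65 tcp [581.3 -29.1 141.3] rpy [3.1412e+00 2.0000e-04 2.9436e+00] f [ 0.4  1.1 -0.5] op 85.6
shift cm [  6.11 -38.85  -0.39] rot [0.    0.    0.002]
```

```bash
P="python3 -m pendant"
$P '[[[1,0.47,-2.99,0,0,0,0],[1,0.47,-2.99,0,0,0,0],[1,0.47,-2.99,0,0,0,0],[1,0.47,-2.99,0,0,0,0],[1,0.47,-2.99,0,0,0,0]]]' >/dev/null
$P '[[[1,0.47,-2.99,0,0,0,0],[1,0.47,-2.99,0,0,0,0],[1,0.47,-2.99,0,0,0,0],[1,0.47,-2.99,0,0,0,0],[1,0.47,-2.99,0,0,0,0]]]' >/dev/null
$P '[[[1,0.47,-2.99,0,0,0,0],[1,0.47,-2.99,0,0,0,0],[1,0.47,-2.99,0,0,0,0],[1,0,0,0,0,0,0],[1,0,0,0,0,0,0]]]'
python3 - <<'E'
from h import *
rows([445,-398,16],np.pi-.2)
m=camera_model('wrist'); im=camera('wrist'); save('w11',im)
t=topdown(m,im,370,520,-480,-320,10,3)
hsv=cv2.cvtColor(t,cv2.COLOR_RGB2HSV)
g=cv2.inRange(hsv,(50,60,30),(88,255,255))
c=max(cv2.findContours(g,cv2.RETR_EXTERNAL,cv2.CHAIN_APPROX_NONE)[0],key=cv2.contourArea)
(u,v),s,a=cv2.minAreaRect(c); print(520-v/3,-320-u/3,np.array(s)/3,a)
save('top11',t)
E
```

```text
time_s: 31.9
tcp_pos: [443.1, -398.8, 140.6]
ee_rot: [3.14, -0.0, 2.94]
force: [-0.1, 1.5, 0.0]
opening: 85.3
t 31.9 tcp [ 443.1 -398.8  140.6] rpy [ 3.1404e+00 -4.0000e-04  2.9400e+00] f [-0.1  1.5  0. ] op 85.3
shift cm [-0.18  0.1  12.46] rot [ 0.001 -0.    -0.002]
443.925298055013 -398.0000305175781 [ 60.06837463 100.30190023] 11.492693901062012
```

Second target confirmed: 60 x 100 mm at (444,-398), yaw -0.2. Grasping it now.

```bash
P="python3 -m pendant"
$P '[[[1,-0.1,0.07,2.5,0,0,0],[1,0,0,2.5,0,0,0],[1,0,0,2.5,0,0,0],[1,0,0,2.5,0,0,0],[1,0,0,2.4,0,0,0]]]' 60
$P '[[[1,0,0,0,0,0,0],[1,0,0,0,0,0,0],[0,0,0,0,0,0,0],[0,0,0,0,0,0,0],[0,0,0,0,0,0,0]]]'
$P '[[[0,0,0,0,0,0,0],[0,0,0,0,0,0,0],[0,0,0,-2,0,0,0],[0,0,0,-2.5,0,0,0],[0,0,0,-2.5,0,0,0]]]'
$P '[[[0,0,0,-2.5,0,0,-0.09],[0,0,0,-1.5,0,0,-0.098],[0,0,0,0,0,0,0],[0,0,0,0,0,0,0]]]'
python3 -c "
from h import *
rows([562,71,128],np.pi-.012)"
```

```text
time_s: 32.37
tcp_pos: [445.7, -395.7, 16.2]
ee_rot: [3.141, 0.001, 2.944]
force: [-0.1, 0.3, -0.3]
opening: 85.8
time_s: 32.78
tcp_pos: [446.1, -397.8, 19.4]
ee_rot: [-3.141, 0.003, 2.941]
force: [-0.5, -1.1, 0.0]
opening: 51.6
time_s: 33.2
tcp_pos: [444.6, -396.9, 87.8]
ee_rot: [3.14, -0.001, 2.941]
force: [-0.8, -0.6, -2.0]
opening: 26.8
time_s: 33.53
tcp_pos: [445.4, -397.6, 127.8]
ee_rot: [-3.141, 0.002, 3.126]
force: [-1.3, 0.6, -2.6]
opening: 26.7
t 33.53 tcp [ 445.4 -397.6  127.8] rpy [-3.1411e+00  1.7000e-03  3.1257e+00] f [-1.3  0.6 -2.6] op 26.7
shift cm [-1.092e+01  4.704e+01 -3.000e-02] rot [-0.     0.002 -0.004]
```

```bash
P="python3 -m pendant"
$P '[[[0,-0.68,2.94,0,0,0,0],[0,-0.68,2.94,0,0,0,0],[0,-0.68,2.94,0,0,0,0],[0,-0.68,2.94,0,0,0,0],[0,-0.68,2.94,0,0,0,0]]]' >/dev/null
$P '[[[0,-0.68,2.94,0,0,0,0],[0,-0.68,2.94,0,0,0,0],[0,-0.68,2.94,0,0,0,0],[0,-0.68,2.94,0,0,0,0],[0,-0.68,2.94,0,0,0,0]]]' >/dev/null
$P '[[[0,-0.68,2.94,0,0,0,0],[0,-0.68,2.94,0,0,0,0],[0,-0.68,2.94,0,0,0,0],[0,-0.68,2.94,0,0,0,0],[0,-0.68,2.94,0,0,0,0]]]' >/dev/null
$P '[[[0,-0.68,2.94,0,0,0,0],[0,0,0,2,0,0,0],[0,0,0,2,0,0,0],[0,0,0,0,0,0,0],[0,0,0,0,0,0,0]]]'
$P '[[[0,0,0,0,0,0,0],[0,0,0,0,0,0,0]]]'
python3 - <<'E'
from h import *
rows([562,71,38],np.pi-.012)
m=camera_model('wrist'); im=camera('wrist'); save('w12',im)
E
```

```text
time_s: 35.2
tcp_pos: [558.5, 71.5, 85.5]
ee_rot: [-3.141, -0.004, 3.127]
force: [0.2, 0.6, -1.5]
opening: 26.6
time_s: 35.37
tcp_pos: [560.4, 71.3, 88.7]
ee_rot: [3.141, 0.002, 3.127]
force: [0.1, -0.4, -1.2]
opening: 26.7
t 35.37 tcp [560.4  71.3  88.7] rpy [3.1411e+00 2.0000e-03 3.1271e+00] f [ 0.1 -0.4 -1.2] op 26.7
shift cm [-0.15 -0.03  5.07] rot [ 0.     0.002 -0.002]
```

View pics/w12.png

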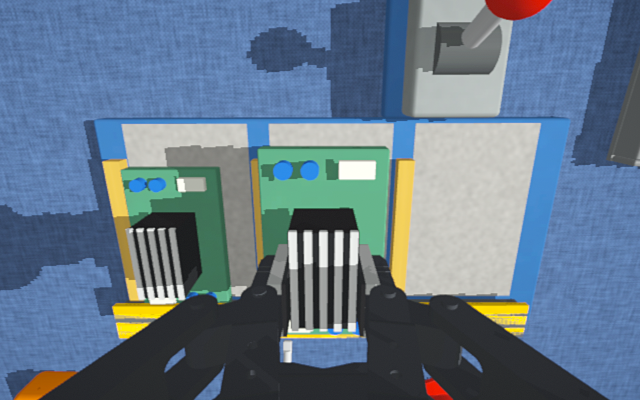

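The board is held level over bay 2, with its left edge about 5 mm clear of the stop. The bay 1 board is undisturbed. I'll lower it.

```bash
P="python3 -m pendant"
$P '[[[0,-0.1,0,1.6,0,0,0],[0,0,0,1.6,0,0,0],[0,0,0,1.6,0,0,0],[0,0,0,0,0,0,0],[0,0,0,0,0,0,0]]]'
$P '[[[0,0,0,0.3,0,0,0],[0,0,0,0,0,0,0],[0,0,0,0,0,0,0]]]'
$P '[[[0,0,0,0.15,0,0,0],[0,0,0,0,0,0,0],[0,0,0,0,0,0,0]]]'
$P '[[[0,0,0,0.1,0,0,0],[0,0,0,0,0,0,0],[0,0,0,0,0,0,0]]]'
```

```text
time_s: 35.83
tcp_pos: [560.9, 71.4, 40.0]
ee_rot: [3.141, 0.0, 3.128]
force: [-0.0, -0.1, -1.3]
opening: 26.9
time_s: 36.08
tcp_pos: [561.6, 71.7, 37.8]
ee_rot: [3.141, 0.002, 3.129]
force: [0.7, -0.5, -1.5]
opening: 26.4
time_s: 36.33
tcp_pos: [561.1, 71.7, 35.4]
ee_rot: [3.141, 0.001, 3.129]
force: [-0.5, -0.5, -1.4]
opening: 26.5
time_s: 36.58
tcp_pos: [561.0, 71.7, 34.2]
ee_rot: [3.141, 0.001, 3.129]
force: [-0.2, 0.3, -1.7]
opening: 26.7
```

```bash
P="python3 -m pendant"
$P '[[[0,0,0,0.1,0,0,0],[0,0,0,0,0,0,0],[0,0,0,0,0,0,0]]]'
$P '[[[0,0,0,0.05,0,0,0],[0,0,0,0,0,0,0],[0,0,0,0,0,0,0]]]'
```

```text
time_s: 36.83
tcp_pos: [561.1, 71.7, 33.7]
ee_rot: [3.141, 0.001, 3.129]
force: [-2.7, 0.2, 3.0]
opening: 27.0
time_s: 37.08
tcp_pos: [561.2, 71.7, 33.7]
ee_rot: [3.141, 0.001, 3.129]
force: [-3.7, 0.5, 7.5]
opening: 26.8
```

```bash
P="python3 -m pendant"
$P '[[[0,-0.5,0,-0.05,0,0,0],[0,-0.5,0,0,0,0,0],[0,-0.6,0,0,0,0,0],[0,0,0,0,0,0,0],[0,0,0,0,0,0,0]]]'
$P '[[[0,-0.2,0,0,0,0,0],[0,0,0,0,0,0,0],[0,0,0,0,0,0,0]]]'
$P '[[[0,-0.15,0,0,0,0,0],[0,0,0,0,0,0,0],[0,0,0,0,0,0,0]]]'
$P '[[[0,-0.1,0,0,0,0,0],[0,0,0,0,0,0,0],[0,0,0,0,0,0,0]]]'
$P '[[[0,-0.1,0,0,0,0,0],[0,0,0,0,0,0,0],[0,0,0,0,0,0,0]]]'
```

```text
time_s: 37.5
tcp_pos: [578.3, 71.5, 33.7]
ee_rot: [3.141, 0.003, 3.129]
force: [2.4, 1.1, 3.2]
opening: 26.5
time_s: 37.75
tcp_pos: [579.2, 71.5, 33.7]
ee_rot: [3.141, 0.001, 3.129]
force: [-4.2, 1.1, 5.7]
opening: 26.6
time_s: 38.0
tcp_pos: [580.4, 71.5, 33.7]
ee_rot: [3.141, 0.0, 3.129]
force: [-5.7, 0.8, 7.9]
opening: 26.6
time_s: 38.25
tcp_pos: [581.3, 71.4, 33.7]
ee_rot: [3.141, 0.0, 3.129]
force: [-5.4, 0.3, 8.0]
opening: 26.6
time_s: 38.5
tcp_pos: [581.9, 71.4, 33.7]
ee_rot: [3.141, -0.001, 3.129]
force: [-8.2, 0.3, 9.1]
opening: 26.8
```

```bash
P="python3 -m pendant"
$P '[[[0,-0.1,0,0,0,0,0],[0,0,0,0,0,0,0],[0,0,0,0,0,0,0]]]'
$P '[[[0,-0.1,0,0,0,0,0],[0,0,0,0,0,0,0],[0,0,0,0,0,0,0]]]'
$P '[[[0,0.1,-0.2,-0.05,0,0,0],[0,0,-0.2,0,0,0,0],[0,0,0,0,0,0,0],[0,0,0,0,0,0,0]]]'
$P '[[[0,0,-0.15,0,0,0,0],[0,0,0,0,0,0,0],[0,0,0,0,0,0,0]]]'
```

```text
time_s: 38.75
tcp_pos: [581.8, 71.4, 33.7]
ee_rot: [3.141, -0.003, 3.129]
force: [-13.1, 0.2, 12.4]
opening: 26.7
time_s: 39.0
tcp_pos: [581.9, 71.4, 33.7]
ee_rot: [3.141, -0.005, 3.129]
force: [-19.1, 1.1, 16.6]
opening: 26.7
time_s: 39.33
tcp_pos: [581.8, 69.4, 33.8]
ee_rot: [3.137, -0.003, 3.131]
force: [-12.5, 10.2, 9.2]
opening: 27.0
time_s: 39.58
tcp_pos: [581.8, 68.3, 33.9]
ee_rot: [3.137, -0.003, 3.131]
force: [-12.3, 14.3, 9.3]
opening: 26.9
```

It's against the rail at x = 581.9. I'll continue to the side stop, expected at about y = 65.8.

```bash
P="python3 -m pendant"
$P '[[[0,0,-0.15,-0.03,0,0,0],[0,0,0,0,0,0,0],[0,0,0,0,0,0,0]]]'
$P '[[[0,0,-0.1,0,0,0,0],[0,0,0,0,0,0,0],[0,0,0,0,0,0,0]]]'
$P '[[[0,0,-0.1,0,0,0,0],[0,0,0,0,0,0,0],[0,0,0,0,0,0,0]]]'
$P '[[[0,0,-0.1,0,0,0,0],[0,0,0,0,0,0,0],[0,0,0,0,0,0,0]]]'
```

```text
time_s: 39.83
tcp_pos: [581.8, 66.5, 33.9]
ee_rot: [3.137, -0.003, 3.131]
force: [-11.3, 11.0, 7.1]
opening: 26.4
time_s: 40.08
tcp_pos: [581.8, 66.0, 33.9]
ee_rot: [3.136, -0.003, 3.131]
force: [-11.8, 12.8, 6.9]
opening: 27.0
time_s: 40.33
tcp_pos: [581.8, 65.8, 34.0]
ee_rot: [3.134, -0.003, 3.131]
force: [-11.7, 18.4, 7.9]
opening: 26.7
time_s: 40.58
tcp_pos: [581.9, 65.8, 34.1]
ee_rot: [3.133, -0.003, 3.132]
force: [-11.1, 22.8, 6.9]
opening: 27.1
```

```bash
P="python3 -m pendant"
$P '[[[0,0.05,0.2,-0.05,0,0,0],[0,0,0,0,0,0,0],[0,0,0,0,0,0,0]]]'
$P '[[[0.45,0,0,0,0,0,0],[0.45,0,0,0,0,0,0],[0.45,0,0,0,0,0,0],[0.45,0,0,0,0,0,0],[0.45,0,0,0,0,0,0]]]'
$P '[[[0.45,0,0,-2,0,0,0],[0.45,0,0,-2.5,0,0,0],[0.45,0,0,-2.5,0,0,0],[0.45,0,0,-2.5,0,0,0],[0.45,0,0,-2,0,0,0]]]'
$P '[[[0,0,0,0,0,0,0],[0,0,0,0,0,0,0],[0,0,0,0,0,0,0]]]'
python3 -c "
from h import *
rows([400,146,145],np.pi)
im=camera('wrist');m=camera_model('wrist');np.save('m13.npy',m,allow_pickle=True);save('w13',im)"
```

```text
time_s: 40.83
tcp_pos: [581.8, 65.9, 34.0]
ee_rot: [3.137, -0.002, 3.131]
force: [-7.3, 12.7, 1.7]
opening: 26.6
time_s: 41.25
tcp_pos: [583.1, 63.1, 34.5]
ee_rot: [3.141, 0.001, 3.128]
force: [0.1, -0.3, 0.8]
opening: 38.3
time_s: 41.67
tcp_pos: [583.2, 63.2, 151.7]
ee_rot: [3.141, 0.002, 3.128]
force: [-0.3, -0.1, 0.0]
opening: 38.5
time_s: 41.92
tcp_pos: [582.7, 63.2, 148.7]
ee_rot: [3.141, -0.0, 3.128]
force: [-0.1, 0.1, -1.0]
opening: 2.8
t 41.92 tcp [582.7  63.2 148.7] rpy [ 3.1414e+00 -1.0000e-04  3.1285e+00] f [-0.1  0.1 -1. ] op 2.8
shift cm [18.37  8.04  0.37] rot [ 0.    -0.    -0.013]
```

View pics/w13.png

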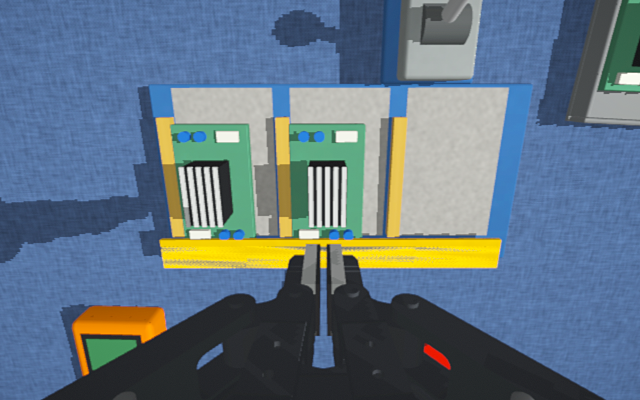

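Both boards lie flush with their stops and equally deep under the lip (near ends both at row 124), and the gripper is shut. Next I'll check their poses in numbers, including the old boards from the scene camera, then go behind the lever.

```bash
P="python3 -m pendant"
python3 - <<'E'
from h import *
m=np.load('m13.npy',allow_pickle=True).item()
print('board near corners',pix2w(m,[(171,124),(249,124),(291,124),(365,124)],25).round(1),'stop',pix2w(m,[(157,118),(169,118),(275,118),(287,118)],24).round(1))
E
$P '[[[0,2.3,1,0,0,0,0],[0,2.3,1,0,0,0,0],[0,2.3,1,0,0,0,0],[0,2.3,1,0,0,0,0],[0,2.3,1,0,0,0,0]]]' >/dev/null
$P '[[[0,2.3,1,0,0,0,0],[0,2.3,1,0,0,0,0],[0,2.3,1,0,0,0,0],[0,0,0,0,0,0,0],[0,0,0,0,0,0,0]]]'
python3 - <<'E'
from h import *
rows([396,144.5,74],np.pi-.012)
m=camera_model('scene'); im=camera('scene'); save('s14',im)
save('fin',np.hstack([cv2.resize(topdown(m,im,380,660,-90,250,25,1.5),(510,420)),cv2.resize(topdown(m,im,380,560,250,460,12,1.3),(273,420))]))
E
```

```text
board near corners [[528.7 -54.   25. ]
 [529.4   6.2  25. ]
 [529.8  38.6  25. ]
 [530.5  95.7  25. ]] stop [[524.1 -64.6  24. ]
 [524.2 -55.4  24. ]
 [525.2  26.4  24. ]
 [525.3  35.6  24. ]]
time_s: 42.8
tcp_pos: [399.1, 146.0, 148.8]
ee_rot: [3.142, 0.0, 3.13]
force: [0.0, 0.5, 0.3]
opening: 0.5
t 42.8 tcp [399.1 146.  148.8] rpy [3.1416e+00 3.0000e-04 3.1303e+00] f [0.  0.5 0.3] op 0.5
shift cm [ 0.31 -0.15  7.48] rot [0.    0.    0.001]
```

```bash
cat >> h.py <<'E'
def blobs(im0="s14"):
    m=camera_model("scene"); im=cv2.cvtColor(cv2.imread(f"pics/{im0}.png"),cv2.COLOR_BGR2RGB)
    t=topdown(m,im,370,660,-480,460,20,2); g=cv2.inRange(cv2.cvtColor(t,cv2.COLOR_RGB2HSV),(50,60,25),(90,255,255))
    for c in cv2.findContours(g,cv2.RETR_EXTERNAL,cv2.CHAIN_APPROX_NONE)[0]:
        if cv2.contourArea(c)>2000:
            (u,v),s,a=cv2.minAreaRect(c); print(round(660-v/2),round(460-u/2),(np.array(s)/2).round(),round(a))
E
python3 -c "
from h import *
blobs('s14'); print('start'); blobs('scene0')"
```

```text
450 -275 [ 62. 125.] 2
474 314 [69. 87.] 3
481 395 [71. 87.] 5
568 -18 [85. 60.] 90
569 73 [58. 86.] 2
603 -322 [82. 63.] 85
start
449 -150 [ 63. 105.] 9
452 -397 [ 62. 105.] 11
449 -275 [ 64. 124.] 3
568 -10 [82. 68.] 90
574 177 [64. 78.] 1
603 -322 [82. 63.] 86
```

All boards are where they should be: the old boards at (474,314) and (481,395) in the tray, the look-alikes unmoved. Now the lever.

```bash
P="python3 -m pendant"
$P '[[[0,0.3,-0.15,2.5,0,0,0],[0,0,0,2.5,0,0,0],[0,0,0,2.5,0,0,0],[0,0,0,0,0,0,0],[0,0,0,0,0,0,0]]]'
$P '[[[0,-1,0,0,0,0,0],[0,-1,0,0,0,0,0],[0,-1,0,0,0,0,0],[0,0,0,0,0,0,0]]]'
$P '[[[0,-1,0,0,0,0,0],[0,-1,0,0,0,0,0],[0,-1,0,0,0,0,0],[0,0,0,0,0,0,0]]]'
```

```text
time_s: 43.27
tcp_pos: [396.6, 143.6, 73.5]
ee_rot: [-3.141, -0.002, 3.128]
force: [-0.8, 0.2, -0.0]
opening: 0.1
time_s: 43.6
tcp_pos: [429.6, 144.0, 75.4]
ee_rot: [3.141, 0.003, 3.128]
force: [0.6, 0.3, -0.9]
opening: 0.2
time_s: 43.93
tcp_pos: [458.8, 143.5, 74.4]
ee_rot: [3.141, 0.002, 3.128]
force: [0.3, 0.1, -0.4]
opening: -0.6
```

```bash
P="python3 -m pendant"
$P '[[[0,-0.5,0,0,0,0,0],[0,-0.4,0,0,0,0,0],[0,0,0,0,0,0,0]]]'
$P '[[[0,-0.4,0,0,0,0,0],[0,-0.4,0,0,0,0,0],[0,0,0,0,0,0,0],[0,0,0,0,0,0,0]]]'
python3 -c "
from h import *
im=camera('side'); m=camera_model('side'); u,v=w2pix(m,[464,144,70])[0].astype(int); print(u,v)
c=im[max(0,v-60):v+60,u-90:u+90]; save('side15',cv2.resize(c,None,fx=4,fy=4,interpolation=cv2.INTER_CUBIC))"
```

```text
time_s: 44.18
tcp_pos: [466.4, 143.3, 74.3]
ee_rot: [3.141, 0.001, 3.129]
force: [0.5, -0.4, 0.7]
opening: -0.2
time_s: 44.52
tcp_pos: [467.6, 143.2, 73.9]
ee_rot: [3.141, -0.012, 3.13]
force: [-35.9, -0.0, 17.2]
opening: 0.4
310 178
```

View pics/side15.png

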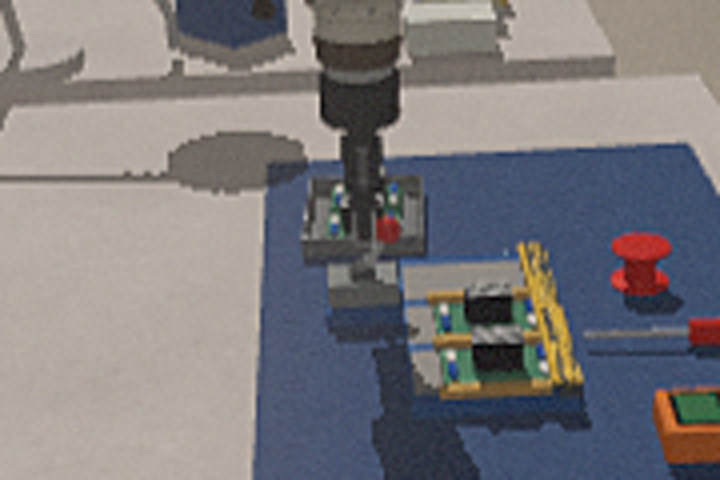

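The lever is over, with its ball at (388,230) in the crop, and the force climbed to 36 N at the expected end-stop position. I'll retreat and verify in numbers.

```bash
P="python3 -m pendant"
$P '[[[0,1.5,0,0,0,0,0],[0,2,0,0,0,0,0],[0,2,0,0,0,0,0],[0,0,0,-2.5,0,0,0],[0,0,0,-2.5,0,0,0]]]' >/dev/null
$P '[[[0,0,0,-2.5,0,0,0],[0,0,0,-2.5,0,0,0],[0,0,0,-2.5,0,0,0],[0,0,0,0,0,0,0],[0,0,0,0,0,0,0]]]'
python3 - <<'E'
from h import *
save('s16',camera('scene')); save('d16',camera('side'))
blobs('s16')
def ball(n,cam,near):
    im=cv2.imread(f"pics/{n}.png"); m=camera_model(cam); h=cv2.cvtColor(im,cv2.COLOR_BGR2HSV)
    g=cv2.inRange(h,(0,150,90),(6,255,255))|cv2.inRange(h,(174,150,90),(180,255,255))
    u,v=w2pix(m,near)[0]; k,_,s,c=cv2.connectedComponentsWithStats(g)
    i=min(range(1,k),key=lambda i:np.hypot(*(c[i]-[u,v]))); return c[i],s[i][4]
for n,cam in (('scene0','scene'),('s16','scene'),('side0','side'),('d16','side')):
    m=camera_model(cam); b=ball(n,cam,[465,144,85])
    best=min((np.hypot(*(w2pix(m,[464.5+55*np.sin(t),144.3,37+55*np.cos(t)])[0]-b[0])),t) for t in np.arange(-1.2,1.2,.01))
    print(n,b,'lean from vertical (err px, rad)',best)
E
```

```text
time_s: 45.4
tcp_pos: [419.6, 144.2, 200.9]
ee_rot: [3.14, 0.004, 3.129]
force: [0.2, -0.0, -0.4]
opening: -0.2
450 -276 [ 62. 126.] 2
474 314 [69. 87.] 3
481 395 [71. 87.] 4
568 -18 [85. 60.] 90
569 73 [58. 86.] 2
603 -323 [83. 63.] 86
scene0 (array([373.8125 , 167.28125]), np.int32(32)) lean from vertical (err px, rad) (np.float64(1.749252119353646), np.float64(-0.29999999999999916))
s16 (array([380.58823529, 176.32352941]), np.int32(34)) lean from vertical (err px, rad) (np.float64(1.6005262053583649), np.float64(0.4700000000000015))
side0 (array([305.0625, 174.25  ]), np.int32(16)) lean from vertical (err px, rad) (np.float64(0.47193682500426476), np.float64(-0.3599999999999992))
d16 (array([316.4 , 174.84]), np.int32(25)) lean from vertical (err px, rad) (np.float64(0.24431414764407033), np.float64(0.4600000000000015))
```

Run:
```python
from h import *
m=camera_model('wrist'); im=camera('wrist'); save('w17',im); pose()
h=cv2.cvtColor(im,cv2.COLOR_RGB2HSV)
g=cv2.inRange(h,(0,150,90),(6,255,255))|cv2.inRange(h,(174,150,90),(180,255,255))
k,_,s,c=cv2.connectedComponentsWithStats(g)
for i in range(1,k):
    if s[i][4]>100:
        best=min((np.hypot(*(w2pix(m,[464.5+55*np.sin(t),144.3,37+55*np.cos(t)])[0]-c[i])),t) for t in np.arange(-1.2,1.2,.01)); print(c[i],s[i],best)
```

```text
t 45.55 tcp [418.6 143.8 198.5] rpy [-3.1415e+00 -2.0000e-04  3.1287e+00] f [-0.1  0.2 -0.6] op 0.0
```

```bash
P="python3 -m pendant"
$P '[[[0,0,-2.5,0,0,0,0],[0,0,-2.5,0,0,0,0],[0,0,-2.5,0,0,0,0],[0,0,-2.5,0,0,0,0],[0,0,0,0,0,0,0]]]' >/dev/null
$P '[[[0,0,0,0,0,0,0],[0,0,0,0,0,0,0]]]'
python3 - <<'E'
from h import *
m=camera_model('wrist'); im=camera('wrist'); save('w18',im)
h=cv2.cvtColor(im,cv2.COLOR_RGB2HSV)
g=cv2.inRange(h,(0,150,60),(8,255,255))|cv2.inRange(h,(172,150,60),(180,255,255))
k,_,s,c=cv2.connectedComponentsWithStats(g)
for i in range(1,k):
    if s[i][4]>60:
        best=min((np.hypot(*(w2pix(m,[464.5+55*np.sin(t),144.3,37+55*np.cos(t)])[0]-c[i])),t) for t in np.arange(-1.2,1.2,.01)); print(c[i],s[i],best)
E
```

```text
time_s: 46.13
tcp_pos: [417.4, 44.1, 198.8]
ee_rot: [3.141, -0.0, 3.128]
force: [0.6, 0.4, -0.4]
opening: -0.3
[443.23789765 274.14107884] [428 260  31  30 723] (np.float64(1.0723543443639971), np.float64(0.5000000000000016))
```

The close view puts the lever at +0.50 rad past vertical, which is its end stop. Handing in.

```bash
python3 -c "
from cell import workorder; print(workorder.finish_job())"
```

```text
the job is handed in; nothing more can be done
None
```

The job is done and handed in at about 46 s of robot time. `finish_job` returned no verdict, so the results below come from my own checks.

- **Old boards:** Both 80 mm boards from bays 1 and 3 are in the grey tray. The last scene picture put both inside the walls. I saw the first lying flat in a wrist picture; the second I judged only by its floor contact and the scene camera.
- **100 mm boards:** There were two. They are in bays 1 and 2, each slid under the lip until it stopped at the rail (about 20 N) and then at the side stop (about 25 N). The stopping points were 92.0 mm apart, which matches the bay spacing.
- **Lever:** I threw it only after the boards were checked. The push rose to 36 N at the expected end position. The wrist camera then read +0.50 rad past vertical, which I take to be the end stop. The coarser scene and side pictures read +0.47 and +0.46.
- **Everything else:** The long and short look-alikes are within about 1 mm of where they started. I never went near the multimeter, spool, screwdriver or the pink and purple boards. The arm stood clear of everything at hand-in.

**Checks that disagreed:** The wrist picture put both loaded boards about 1.5 mm off their side stops. The offset was the same for both, so I took it as image bias, since contact had been clear. Early on, some moves were clipped at the last joint's limit and tilted the tool slightly. I corrected this by turning the gripper half round.

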